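# Take a blade from behind the forge's door bricks

### The arm

A 6-joint arm with a two-finger parallel gripper is mounted at the origin on the work surface. World frame = base frame: x ahead of the robot, y to its left, z up, the work surface at z = 0. Lengths are in m, angles in rad, forces in N, time in s.
With the tool pointing down it reaches from about 0.275 to 0.75 m from the base axis. Payload 10.2 kg.
Tool frame: the origin (TCP) lies midway between the tips of the shut fingers; the grasp point (between the pads) lies 19 mm behind it (grip_depth is the distance from the TCP to the grasp point, in m); y points along the fingers, x is the direction in which the jaws open and shut, and the axes are right-handed (so a half turn about y gives the same grasp; the last joint's range is limited). The gripper opens to 88 mm and grips with 3 to 60 N. Pads are 18 mm wide; open, the fingers measure 123 mm over their backs; the gripper's body (75 mm by 187 mm) begins 45 mm behind the grasp point.
Start: joints at [-1.537, 0.313, 1.498, -0, 1.331, -0.223], TCP at [0.133, -0.508, 0.239] pointing down, gripper open.
Joint ranges: [-2.94, 2.94], [-0.97, 2.17], [0.19, 2.56], [-1.23, 4.37], [0.02, 3.11], [-2.88, 2.88]. Speed limits (rad/s): [2.39, 2.39, 3.01, 3.14, 3.14, 3.14].

### API

Orientations are given as a unit quaternion [w, x, y, z].
In Python, from rig import get_obs, grab_frame, hand_in, grip_depth gives the robot as it stands.
- The arm moves only by the shell command python3 -m pendant 'ROWS' [FORCE]. ROWS is JSON, a list that holds one entry, the list of rows, each a list of 7 numbers: the closure, from 0 (fully open) to 1 (shut), then the shift along the tool's x, y, z in m, then the turn, a rotation vector about the tool's x, y, z in units of 10 degrees (1.0 is 10 degrees). In form: [[[gripper, dx, dy, dz, wx, wy, wz], ...]]. A call has 1 to 10 rows; each row is the pose to reach, as a shift and turn from the pose measured when the call began, along the tool's axes at that moment; what a row does not reach only later rows make up. A row lasts 1/8 s, in which the tool goes at most 62.5 mm and 10.7 degrees, less where a joint would pass 70% of its speed; a pose out of reach is approached as far as the arm can. A call with a gripper value outside its range is refused whole. The fingers move at their own pace and stop on an object; FORCE is the grip in N (left out, the last holds). Time passes only in rows, so rows that repeat a pose let the fingers close. It gives the time, the measured TCP pose, the force and the opening at its end, in the units of the state.
- get_obs(): the state, without advancing time (a new reading comes with each control period).
- grab_frame(name): name is "scene" or "top" or "wrist"; returns a dict with "img" (480x640x3 uint8, red, green, blue), "fx", "fy", "cx", "cy" (pixels), "R" (3x3) and "t" (3): a world point X has camera coordinates R X + t; the wrist camera has in their place "T_tool_cam" (4x4, takes a point from camera to tool coordinates, whose origin is the TCP and whose axes are the tool frame's). Camera axes: x right, y down, z forward; pixel columns grow to the right and rows downward; lengths in m; the calibration is good to about 2 mm. The wrist camera is an equidistant fisheye: a pixel r from the principal point sees the ray r / f radians off the axis. A picture is of the moment at which its call begins: read the wrist's pose just before it. There is no depth.
- hand_in(): hands the job in, once; it reports no verdict.
The state is a dict: "t": time; "joints": joint angles; "joint_velocities": joint speeds; "joint_efforts": joint torques, N m; "eef_pos": TCP position; "tool_rot": TCP orientation; "force": force on the tool from outside, world axes, zero at the start; "ft_torque": the same for the moment, N m; "grip_width": finger opening in m.
Only numpy, scipy, OpenCV 4.12 (cv2) and the standard library are available. Lean on these libraries where they do the work, as an engineer would, in place of code of your own. Each camera call takes 0.05 s, during which the arm holds its last target.

### The job

The forge is cold: fetch the knife forging on the red-ended bar and lay it level in both forks of the cooling rest. Its blade is too wide to pass between the door bricks, so first stand the two bricks either side of that bar upright on the kiln shelf, and once the forging lies in the rest put each of these bricks back exactly where it stood. Leave the third brick and the blue-ended bar where they are.

Things in the scene. Friction and masses are not known exactly. Their poses are not given: they have to be found in the camera images.
- brick_white: whitish firebrick with dark steel strap, loose, 64 (x) x 70 (y) x 114 mm high, 0.4 kg. Origin: centre of underside; x points into the forge, z up. On top a flat steel handle to lift it by: bar 60 mm long along x, 10 mm wide (y), 146 to 160 mm above the underside, centred, open below but for posts at its two ends.
- brick_yellow: yellow-ochre firebrick with dark steel strap, loose, 64 (x) x 70 (y) x 114 mm high, 0.4 kg. Origin: centre of underside; x points into the forge, z up. On top a flat steel handle to lift it by: bar 60 mm long along x, 10 mm wide (y), 146 to 160 mm above the underside, centred, open below but for posts at its two ends.
- brick_brown: dark brown firebrick with dark steel strap, loose, 64 (x) x 70 (y) x 114 mm high, 0.4 kg. Origin: centre of underside; x points into the forge, z up. On top a flat steel handle to lift it by: bar 60 mm long along x, 10 mm wide (y), 146 to 160 mm above the underside, centred, open below but for posts at its two ends.
- bar_red: knife blade on a square bar, last 50 mm painted red; this is the one to fetch. 0.5 kg. Origin: underside of the bar where it is best gripped; x to the blade, z up. Bar 14 mm square, x -140 to 120 mm; flat blade x 120 to 200 mm (inside the forge), 42 wide, 4 thick, 7 mm up. Centre of mass x 25 mm. Bar comes out level between two bricks, free below for 60 mm round its origin.
- bar_blue: knife blade on a square bar, last 50 mm painted blue; stays in the forge. 0.5 kg. Origin: underside of the bar where it is best gripped; x to the blade, z up. Bar 14 mm square, x -140 to 120 mm; flat blade x 120 to 200 mm (inside the forge), 42 wide, 4 thick, 7 mm up. Centre of mass x 25 mm. Bar comes out level between two bricks, free below for 60 mm round its origin.
- forge: fixed gas forge (mm). Origin: on the bench below the middle of its face; x into the forge, y along the face, z up. Hearth plate: top z 60, from x -85. Face x 0; mouth 250 wide, 105 high. Roof top z 217, taller fittings beyond x 110. Stock rest: cross bar at x -200, top z 60, 320 long, end posts to z 81. Bricks stand at x -38, y -100, 0, 100, bars at y -50, 50, in any order.
- kiln_shelf: fixed pale flat slab on the bench, the side area: 280 (x) by 125 (y) by 15 mm thick. Origin: centre of its underside. Two bricks stand on it with room at x = -60 and +60 mm.
- cooling_rest: fixed bar rest: green plate 200 (x) by 80 (y) by 8 mm, two forks of 8 mm rod at x -80 and +80 mm. Origin: centre of its underside. A bar lies along x with its underside at z 59 mm; forks 28 mm wide inside, prongs flaring to 72 mm apart at z 88. Blade may point either way; centre the bar by its origin (35 mm off is still good), blade clear of the forks.
There are look-alikes about, which are no part of the job. What is shaped like the brick_brown but pink or purple is not meant. Leave any pink look-alike of the brick_yellow alone.

How it is judged:
On the way, in this order (a step that is already met when the one before it is completed fails the run):
1. two of the door bricks stand upright on the kiln shelf, let go (((x of brick_white in the frame of kiln_shelf between -0.135 and 0.135 m and y of brick_white in the frame of kiln_shelf between -0.06 and 0.06 m and z of brick_white in the frame of kiln_shelf between 0.007 and 0.023 m and angle between each of brick_white, brick_yellow's own z axis and vertical below 0.1 rad and contact force between each of brick_white, brick_yellow and the fingers below 0.5 N and x of brick_yellow in the frame of kiln_shelf between -0.135 and 0.135 m and y of brick_yellow in the frame of kiln_shelf between -0.06 and 0.06 m and z of brick_yellow in the frame of kiln_shelf between 0.007 and 0.023 m) or (x of brick_white in the frame of kiln_shelf between -0.135 and 0.135 m and y of brick_white in the frame of kiln_shelf between -0.06 and 0.06 m and z of brick_white in the frame of kiln_shelf between 0.007 and 0.023 m and angle between each of brick_white, brick_brown's own z axis and vertical below 0.1 rad and contact force between each of brick_white, brick_brown and the fingers below 0.5 N and x of brick_brown in the frame of kiln_shelf between -0.135 and 0.135 m and y of brick_brown in the frame of kiln_shelf between -0.06 and 0.06 m and z of brick_brown in the frame of kiln_shelf between 0.007 and 0.023 m) or (x of brick_yellow in the frame of kiln_shelf between -0.135 and 0.135 m and y of brick_yellow in the frame of kiln_shelf between -0.06 and 0.06 m and z of brick_yellow in the frame of kiln_shelf between 0.007 and 0.023 m and angle between each of brick_yellow, brick_brown's own z axis and vertical below 0.1 rad and contact force between each of brick_yellow, brick_brown and the fingers below 0.5 N and x of brick_brown in the frame of kiln_shelf between -0.135 and 0.135 m and y of brick_brown in the frame of kiln_shelf between -0.06 and 0.06 m and z of brick_brown in the frame of kiln_shelf between 0.007 and 0.023 m))), for 0.2 s.
2. the red-ended forging lies in both forks of the cooling rest, let go (x of bar_red in the frame of cooling_rest between -0.035 and 0.035 m and y of bar_red in the frame of cooling_rest between -0.014 and 0.014 m and z of bar_red in the frame of cooling_rest between 0.053 and 0.067 m and angle between the x axis of bar_red and the x axis of cooling_rest, either way round below 0.15 rad and contact force between bar_red and the fingers below 0.5 N), for 0.2 s.
At the end, for the whole second after the job is handed in: Red-ended forging in both forks of the rest (within 35 mm along, 14 mm across, 7 mm in height, 0.15 rad); all bricks upright within 15 mm and 0.15 rad of their first places; blue-ended bar within 20 mm of its place; all released and at rest (all of step 2 and linear speed of each of bar_red, brick_white, brick_yellow, brick_brown below 0.03 m/s and distance of bar_blue from where it was at the start of the episode below 0.02 m and distance of each of brick_white, brick_yellow, brick_brown from where it was at the start of the episode below 0.015 m and angle between each of brick_white, brick_yellow, brick_brown's own z axis and vertical below 0.08 rad and angle between the x axis of each of brick_white, brick_yellow, brick_brown and the x axis of forge, either way round below 0.15 rad and contact force between each of brick_white, brick_yellow, brick_brown and the fingers below 0.5 N); the robot touches nothing.
It fails at once if the third brick, which was not in the way, is moved (all three bricks more than 25 mm off their places at some moment) (distance of each of brick_white, brick_yellow, brick_brown from where it was at the start of the episode above 0.025 m).
It fails at once if the blue-ended bar is moved by more than 25 mm (distance of bar_blue from where it was at the start of the episode above 0.025 m).
It fails at once if a brick is tipped over (more than 0.6 rad) (angle between any of brick_white, brick_yellow, brick_brown's own z axis and vertical above 0.6 rad).
It also fails if it takes over 128 s, if anything falls off the work surface, if the arm or the gripper's body presses on something with over 40 N, if the wrist force passes 120 N, or if a joint passes its speed limit or range.

## Working session

There is one attempt and no reset: what is moved stays moved. The work goes in short steps, Python scripts to look and compute and a shell command to move; the robot and the scene stay as the last step left them, time stands still between calls to the robot, and variables do not carry over. Pictures are saved under pics/ and viewed, and the job is handed in when it is done.

```bash
ls; mkdir -p pics; python3 - <<'E'
from rig import *
import cv2
o=get_obs();print(o, grip_depth)
for n in("scene","top","wrist"):
    f=grab_frame(n);cv2.imwrite(f"pics/{n}0.png",f["img"][:,:,::-1])
    print(n,{k:v for k,v in f.items() if k!="img"})
E
```

```text
pics
{'t': 0.0, 'joints': array([-1.53742552e+00,  3.13423434e-01,  1.49843613e+00,  7.49245125e-07,
        1.33094557e+00, -2.23340403e-01]), 'joint_velocities': array([ 6.25746902e-04, -1.71939203e-03, -1.31476768e-04, -6.05092475e-05,
       -7.63924715e-04, -1.59977263e-03]), 'joint_efforts': array([ 1.73789584e-03, -4.02200603e+01, -2.52273828e+01,  6.95522223e-02,
        3.51847603e-02, -1.02399456e-04]), 'eef_pos': array([ 0.13330861, -0.50755011,  0.23817501]), 'tool_rot': array([ 0.56021911, -0.55955778,  0.43215791, -0.4316123 ]), 'force': array([ 0.73862368, -0.23919959,  0.15706671]), 'ft_torque': array([0.06285191, 0.01126545, 0.03635677]), 'grip_width': 0.08839898534532138} 0.0187
scene {'fx': 601.7173611369932, 'fy': 601.7173611369932, 'cx': 317.85380687499134, 'cy': 223.16723965387717, 'R': array([[-0.94033815,  0.34019926, -0.00535085],
       [ 0.324334  ,  0.89151108, -0.3162522 ],
       [-0.10281842, -0.29911947, -0.94866006]]), 't': array([ 0.48644643, -0.27959702,  1.69349502])}
top {'fx': 468.80010303198947, 'fy': 468.80010303198947, 'cx': 319.16263126732514, 'cy': 239.88612984588028, 'R': array([[ 0.00566255, -0.99990434, -0.01261892],
       [-0.99234642, -0.0040622 , -0.12341829],
       [ 0.12335523,  0.01322121, -0.9922745 ]]), 't': array([0.14210921, 0.58478168, 1.26314134])}
wrist {'fx': 371.64829954431775, 'fy': 371.64829954431775, 'cx': 314.45225570947673, 'cy': 233.01243945009617, 'T_tool_cam': array([[ 9.99999779e-01,  6.19538326e-04,  2.41599470e-04,
        -1.05178082e-03],
       [-5.52804572e-05, -2.84610705e-01,  9.58643179e-01,
        -1.45722918e-01],
       [ 6.62677985e-04, -9.58642980e-01, -2.84610607e-01,
         7.48052443e-02],
       [ 0.00000000e+00,  0.00000000e+00,  0.00000000e+00,
         1.00000000e+00]])}
```

View pics/scene0.png

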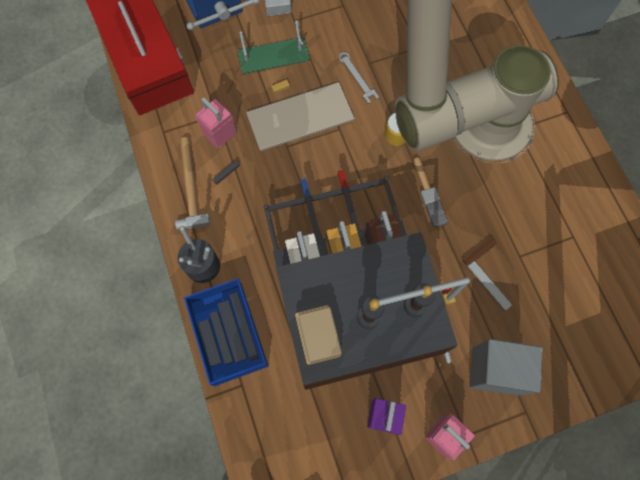

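View pics/top0.png

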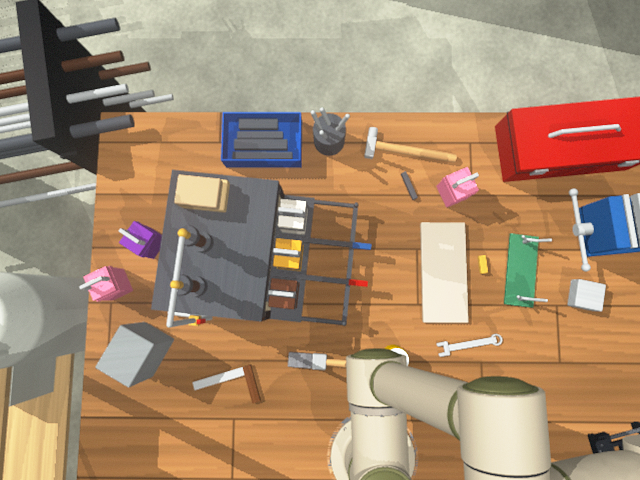

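View pics/wrist0.png

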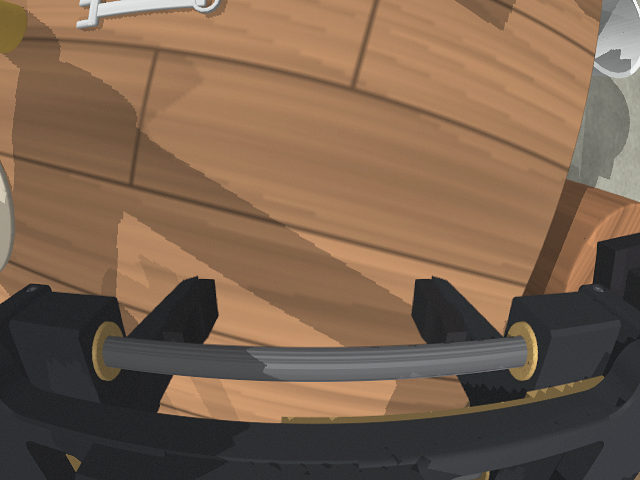

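Red bar lies between the yellow (about 287,250 top) and brown (283,292) bricks, and blue lies between white and yellow. I'll zoom in for the measurements.

```bash
cat > h.py <<'E'
import numpy as np, cv2
from rig import *
from scipy.spatial.transform import Rotation as Rn
def ray(f,u,v):
    d=f["R"].T@np.array([(u-f["cx"])/f["fx"],(v-f["cy"])/f["fy"],1]); return -f["R"].T@f["t"],d
def onz(f,u,v,z):
    c,d=ray(f,u,v); return c+d*(z-c[2])/d[2]
def proj(f,X):
    c=f["R"]@np.asarray(X,float)+f["t"]; return np.array([f["cx"]+f["fx"]*c[0]/c[2],f["cy"]+f["fy"]*c[1]/c[2]])
def tri(f1,p1,f2,p2):
    c1,d1=ray(f1,*p1);c2,d2=ray(f2,*p2);d1/=np.linalg.norm(d1);d2/=np.linalg.norm(d2)
    s=np.linalg.lstsq(np.c_[d1,-d2],c2-c1,rcond=None)[0]
    a=c1+s[0]*d1;b=c2+s[1]*d2; return (a+b)/2,np.linalg.norm(a-b)
def crop(f,x0,y0,x1,y1,s,name):
    im=cv2.resize(f["img"][y0:y1,x0:x1,::-1],None,fx=s,fy=s,interpolation=cv2.INTER_CUBIC)
    for x in range((x0+9)//10*10,x1,10):
        X=int((x+.5-x0)*s); cv2.line(im,(X,0),(X,6 if x%50 else 14),(0,255,255),1)
        if x%20==0: cv2.putText(im,str(x),(X-10,25),0,.35,(0,255,255),1)
    for y in range((y0+9)//10*10,y1,10):
        Y=int((y+.5-y0)*s); cv2.line(im,(0,Y),(6,Y),(0,255,255),1)
        if y%20==0: cv2.putText(im,str(y),(8,Y+4),0,.35,(0,255,255),1)
    cv2.imwrite("pics/"+name,im)
def Rt(o): 
    q=o["tool_rot"]; return Rn.from_quat([q[1],q[2],q[3],q[0]])
def wray(f,o,u,v):
    x=(u-f["cx"])/f["fx"];y=(v-f["cy"])/f["fy"];r=np.hypot(x,y)
    d=np.array([x/r*np.sin(r),y/r*np.sin(r),np.cos(r)]) if r>0 else np.array([0,0,1.])
    T=f["T_tool_cam"];R=Rt(o).as_matrix()
    return R@T[:3,3]+o["eef_pos"],R@(T[:3,:3]@d)
def won(f,o,u,v,z):
    c,d=wray(f,o,u,v); return c+d*(z-c[2])/d[2]
def goto(p,R=None,o=None):
    """print the row (shift in tool axes, rotvec in 10deg) to reach TCP p, rotation matrix R"""
    o=o or get_obs();T=Rt(o)
    s=T.inv().apply(np.asarray(p)-o["eef_pos"])
    w=(T.inv()*Rn.from_matrix(R)).as_rotvec(degrees=True)/10 if R is not None else np.zeros(3)
    print("shift",s.round(4),"turn",w.round(3),"tcp",o["eef_pos"].round(4),"t",round(o["t"],2))
E
python3 - <<'E'
from h import *
t=grab_frame("top");s=grab_frame("scene")
crop(t,225,180,385,340,4.5,"t1.png".replace("t1","ta"))
crop(s,230,150,430,300,4,"sa.png")
crop(t,410,190,570,340,4.5,"tb.png")
crop(s,220,20,370,160,4,"sb.png")
E
```

```text
(no output)
```

View pics/ta.png

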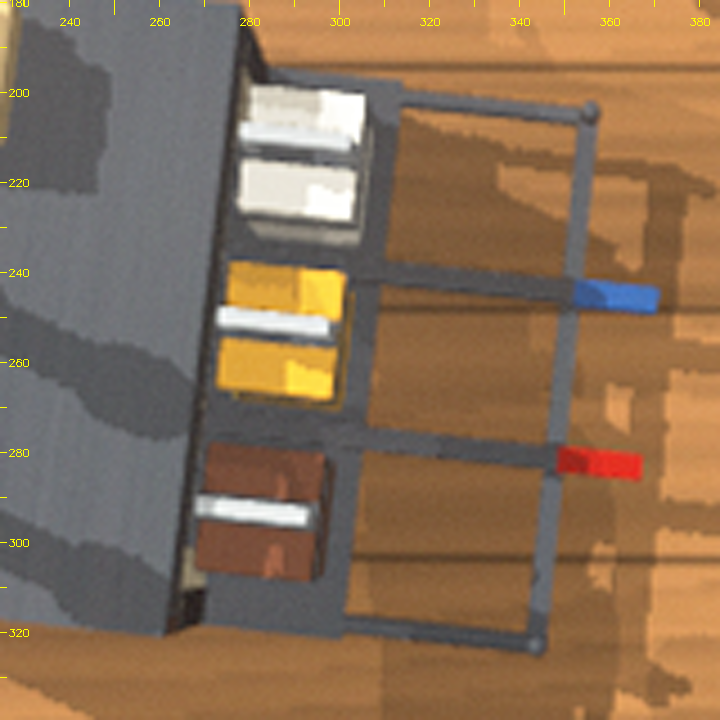

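View pics/sa.png

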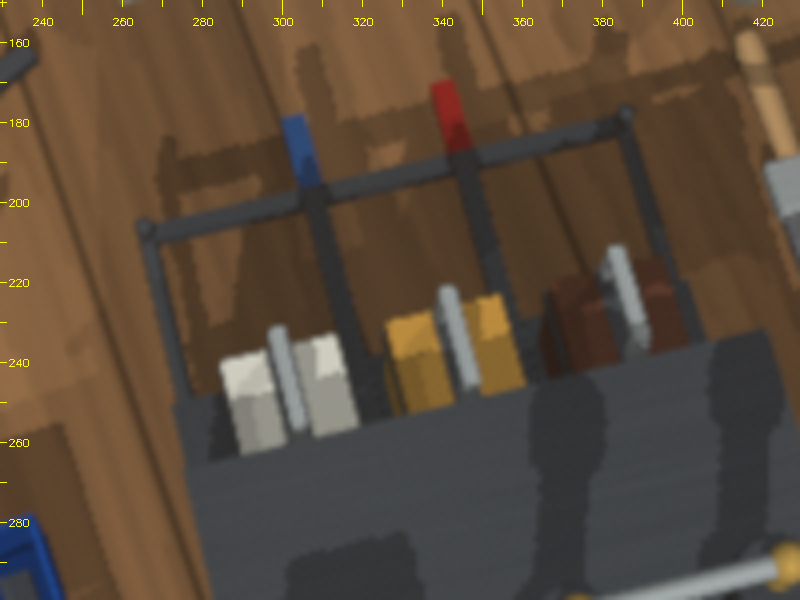

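View pics/tb.png

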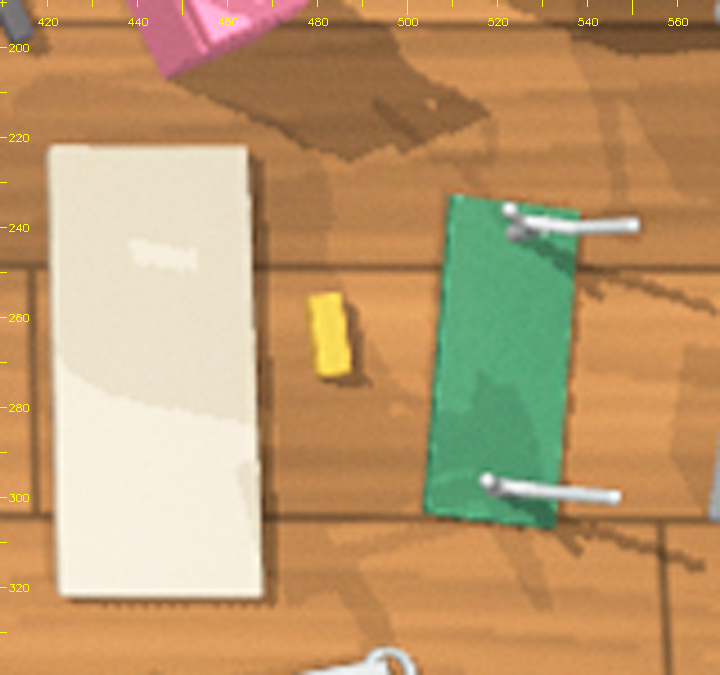

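View pics/sb.png

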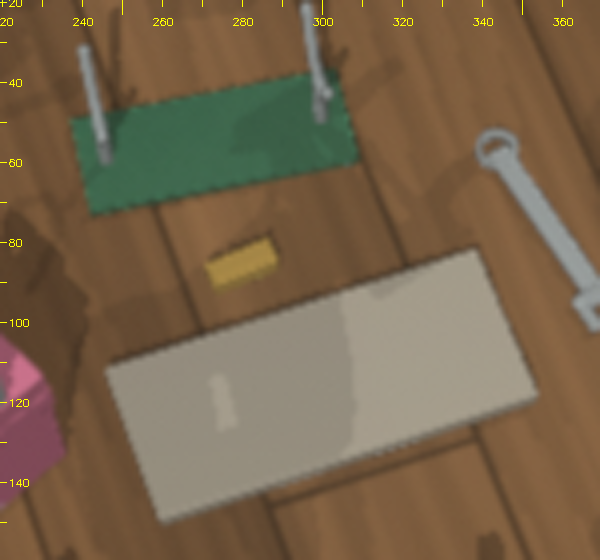

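```bash
python3 - <<'E'
from h import *
t=grab_frame("top");s=grab_frame("scene")
def rect(f,lo,hi,box,z,lab):
    x0,y0,x1,y1=box
    hsv=cv2.cvtColor(f["img"],cv2.COLOR_RGB2HSV)
    m=cv2.inRange(hsv,np.array(lo),np.array(hi)); k=np.zeros_like(m);k[y0:y1,x0:x1]=m[y0:y1,x0:x1]
    n,l,st,_=cv2.connectedComponentsWithStats(k); i=1+np.argmax(st[1:,4])
    c=cv2.findContours((l==i).astype(np.uint8),cv2.RETR_EXTERNAL,cv2.CHAIN_APPROX_NONE)[0][0].reshape(-1,2).astype(float)
    W=np.array([onz(f,u,v,z)[:2] for u,v in c])*1000
    r=cv2.minAreaRect(W.astype(np.float32)); print(lab,np.round(r[0],1),np.round(r[1],1),round(r[2],1),st[i,4]); return r
G=([55,80,30],[90,255,255])
rect(t,*G,(490,220,560,320),.008,"rest top");rect(s,*G,(220,20,320,80),.008,"rest scene")
S=([0,0,150],[179,75,255])
rect(t,*S,(415,215,475,330),.015,"shelf top");rect(s,[0,0,110],[179,70,255],(240,75,360,160),.015,"shelf scene")
rect(t,[110-15,100,50],[125,255,255],(330,230,385,260),.074,"blue end")
rect(t,[0,150,80],[8,255,255],(340,270,385,300),.074,"red end")
rect(s,[0,130,80],[8,255,255],(330,165,355,190),.074,"red end s")
rect(s,[100,100,60],[125,255,255],(295,175,320,200),.074,"blue end s")
H=([90,0,140],[130,40,255])
rect(t,[95,0,140],[130,60,255],(270,240,305,260),.22,"yh t")
rect(t,[95,0,120],[130,60,255],(265,280,302,300),.22,"bh t")
rect(t,[20,120,100],[30,255,255],(260,230,305,275),.174,"y top")
rect(t,[0,60,50],[12,255,255],(260,270,300,312),.174,"b top")
hsv=cv2.cvtColor(t["img"],cv2.COLOR_RGB2HSV)
print(hsv[251,276:300:4],hsv[293,270:296:4])
# handle ends triangulated
for n,a,b in(("y_near",(298,252.5),(340.5,220.5)),("y_far",(272.5,249.5),(346.5,247)),("b_near",(293.5,295),(382.5,211)),("b_far",(268,291),(390.5,237))):
    p,e=tri(t,a,s,b);print(n,p.round(4),round(e,4),onz(t,*a,.22).round(4),onz(s,*b,.22).round(4))
E
```

```text
rest top [ 504.9 -419.9] [ 80.6 198.4] 82.9 1857
rest scene [ 504.1 -419.6] [ 78.6 195. ] 83.0 1400
shelf top [ 499.7 -202.5] [278.8 126.2] 0.1 4538
shelf scene [ 498.  -200.9] [280.7 129.9] 0.1 4127
blue end [564.8  30.6] [46.8 15.8] 83.0 102
red end [465.8  40.3] [49.2 16.4] 84.0 118
red end s [464.2  39.9] [48.7 17.9] 83.5 119
blue end s [563.9  31.2] [47.3 13.8] 83.6 90
yh t [536.8 227.1] [ 0.  11.9] 0.3 6
bh t [442.1 252.8] [0. 0.] 0.0 1
y top [512.3 224.3] [60.1 23.4] 83.9 160
b top [435.  230.1] [70.2 70.5] 84.3 631
[[ 80   3 242]
 [ 60   3 246]
 [ 75   2 237]
 [ 90   3 236]
 [ 94   7 239]
 [103   7 239]] [[ 90   7 190]
 [ 60   3 246]
 [ 60   3 241]
 [ 75   2 239]
 [ 60   2 240]
 [ 80   3 236]
 [120   2 111]]
y_near [0.5308 0.1925 0.222 ] 0.0 [0.531  0.1926 0.22  ] [0.5305 0.1918 0.22  ]
y_far [0.5388 0.2539 0.2137] 0.0006 [0.5379 0.2533 0.22  ] [0.5399 0.2553 0.22  ]
b_near [0.4309 0.2022 0.2161] 0.0004 [0.4307 0.202  0.22  ] [0.432  0.2032 0.22  ]
b_far [0.4381 0.2642 0.2119] 0.004 [0.4397 0.2622 0.22  ] [0.4382 0.2673 0.22  ]
```

```bash
cat >> h.py <<'E'
def down(deg,sgn=1):
    """tool pointing down, jaw axis x perpendicular to an object axis at deg; sgn flips"""
    a=np.radians(deg); fx=np.array([np.cos(a),np.sin(a),0]); y=np.array([0,0,-1.]); z=fx*sgn; x=np.cross(y,z)
    return np.c_[x,y,z]
E
python3 - <<'E'
from h import *
print(Rt(get_obs()).as_matrix().round(2))
for s in(1,-1): goto([.435,.231,.30],down(84,s))
goto([.435,.231,.30],down(-7,1)); goto([.435,.231,.30],down(-7,-1))
E
```

```text
[[ 0.25  0.    0.97]
 [-0.97  0.    0.25]
 [-0.   -1.    0.  ]]
shift [-0.6379 -0.0612  0.4794] turn [-1.000e-03 -6.928e+00 -1.000e-03] tcp [ 0.1333 -0.5077  0.2386] t 0.35
shift [-0.6379 -0.0612  0.4794] turn [ 1.0000e-03  1.1072e+01 -1.0000e-03] tcp [ 0.1333 -0.5077  0.2386] t 0.35
shift [-0.6379 -0.0612  0.4794] turn [-0.000e+00  2.172e+00 -1.000e-03] tcp [ 0.1333 -0.5077  0.2386] t 0.35
shift [-0.6379 -0.0612  0.4794] turn [-2.0000e-03 -1.5828e+01  0.0000e+00] tcp [ 0.1333 -0.5077  0.2386] t 0.35
```

```bash
python3 -m pendant '[[[0,-0.05,-0.06,0.04,0,-0.5,0],[0,-0.1,-0.06,0.075,0,-1,0],[0,-0.15,-0.06,0.11,0,-1.7,0],[0,-0.2,-0.06,0.15,0,-2.4,0],[0,-0.25,-0.06,0.19,0,-3,0],[0,-0.3,-0.06,0.225,0,-3.6,0],[0,-0.35,-0.06,0.26,0,-4.2,0],[0,-0.4,-0.06,0.3,0,-4.8,0],[0,-0.45,-0.06,0.34,0,-5.4,0],[0,-0.45,-0.06,0.34,0,-5.4,0]]]' 40
python3 - <<'E'
from h import *
print(get_obs()["joints"].round(2))
goto([.435,.231,.27],down(84))
E
```

```text
t: 1.6
eef_pos: [0.3482, 0.0168, 0.2988]
tool_rot: [0.696, -0.695, 0.128, -0.129]
force: [-0.0, -0.8, 0.5]
grip_width: 0.0887
[-0.29 -0.14  1.84  0.    1.44  0.07]
shift [0.0045 0.029  0.2311] turn [-0.003 -1.493  0.002] tcp [0.3482 0.0168 0.2988] t 1.6
```

```bash
python3 -m pendant '[[[0,0.001,0.005,0.05,0,-0.4,0],[0,0.002,0.01,0.1,0,-0.8,0],[0,0.003,0.015,0.15,0,-1.2,0],[0,0.0045,0.02,0.2,0,-1.5,0],[0,0.0045,0.029,0.231,0,-1.5,0],[0,0.0045,0.029,0.231,0,-1.5,0]]]'
python3 - <<'E'
from h import *
o=get_obs();print(o["joints"].round(2))
goto([.435,.231,.194],down(84))
f=grab_frame("wrist");cv2.imwrite("pics/w1.png",f["img"][:,:,::-1])
E
```

```text
t: 2.35
eef_pos: [0.4348, 0.2322, 0.269]
tool_rot: [0.706, -0.706, 0.036, -0.035]
force: [0.2, -0.1, -0.3]
grip_width: 0.0881
[0.25 0.22 1.54 0.   1.38 0.35]
shift [ 0.0005  0.075  -0.0011] turn [ 0.     0.02  -0.009] tcp [0.4348 0.2322 0.269 ] t 2.35
```

View pics/w1.png

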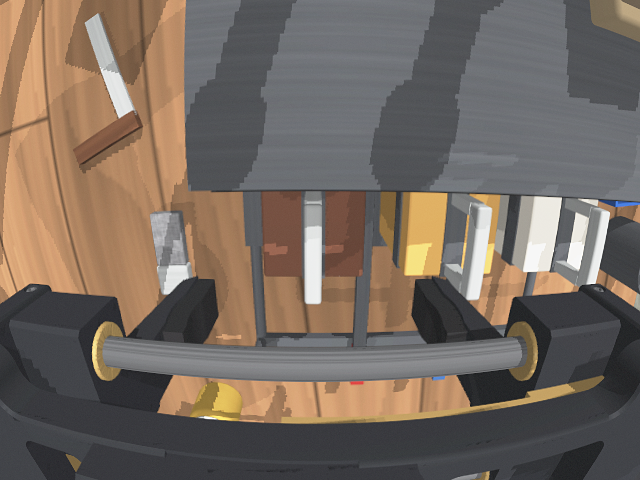

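Brown handle is straight at u≈313 between the fingers (ends at rows 193 and 303), and the yellow handle (≈475) clears the right finger. I'll check the position by ray.

```bash
python3 - <<'E'
from h import *
o=get_obs();f=grab_frame("wrist")
for p in((313,193),(313,303),(481,207),(468,298),(606,210),(586,299)): print(p,won(f,o,*p,.22).round(4))
E
```

```text
(313, 193) [0.4388 0.2702 0.22  ]
(313, 303) [0.4321 0.2053 0.22  ]
(481, 207) [0.5344 0.2538 0.22  ]
(468, 298) [0.5282 0.1962 0.22  ]
(606, 210) [0.6371 0.2441 0.22  ]
(586, 299) [0.6294 0.1779 0.22  ]
```

```bash
python3 -m pendant '[[[0,0,0.03,0,0,0,0],[0,0,0.055,0,0,0,0],[0,0,0.075,0.001,0,0,0],[0,0,0.075,0.001,0,0,0]]]'
python3 -m pendant '[[[1,0,0,0,0,0,0],[1,0,0,0,0,0,0],[1,0,0,0,0,0,0],[1,0,0,0,0,0,0],[1,0,0,0,0,0,0],[1,0,0,0,0,0,0]]]' 40
```

```text
t: 2.95
eef_pos: [0.4344, 0.2307, 0.1947]
tool_rot: [-0.706, 0.706, -0.037, 0.036]
force: [-0.4, -0.2, 0.0]
grip_width: 0.0882
t: 3.7
eef_pos: [0.4344, 0.2307, 0.1947]
tool_rot: [-0.706, 0.706, -0.037, 0.036]
force: [0.5, -0.1, -0.2]
grip_width: 0.0304
```

```bash
python3 -m pendant '[[[1,0,0,0,0,0,0],[1,0,0,0,0,0,0],[1,0,0,0,0,0,0],[1,0,0,0,0,0,0],[1,0,0,0,0,0,0]]]' 40; python3 -c "
from h import *
print(get_obs()['eef_pos'],get_obs()['tool_rot'])"
```

```text
t: 4.32
eef_pos: [0.4344, 0.2307, 0.1947]
tool_rot: [-0.706, 0.706, -0.037, 0.036]
force: [-0.6, 0.3, -0.1]
grip_width: 0.0093
[0.43437621 0.23068745 0.1947087 ] [-0.70599141  0.70629627 -0.03744131  0.03632967]
```

```bash
python3 -m pendant '[[[1,0,-0.01,0,0,0,0],[1,0,-0.03,0,0,0,0],[1,0,-0.05,0,0,0,0],[1,0,-0.07,0,0,0,0],[1,0,-0.075,0,0,0,0],[1,0,-0.075,0,0,0,0]]]'
python3 - <<'E'
from h import *
goto([.439,-.2017,.2697],down(84)); f=grab_frame("wrist");cv2.imwrite("pics/w2.png",f["img"][:,:,::-1])
E
```

```text
t: 5.08
eef_pos: [0.4344, 0.2307, 0.2694]
tool_rot: [-0.706, 0.706, -0.038, 0.036]
force: [-0.7, 0.9, -4.5]
grip_width: 0.0092
shift [ 4.970e-02 -1.000e-04 -4.295e-01] turn [ 0.004  0.002 -0.011] tcp [0.4344 0.2307 0.2694] t 5.08
```

View pics/w2.png

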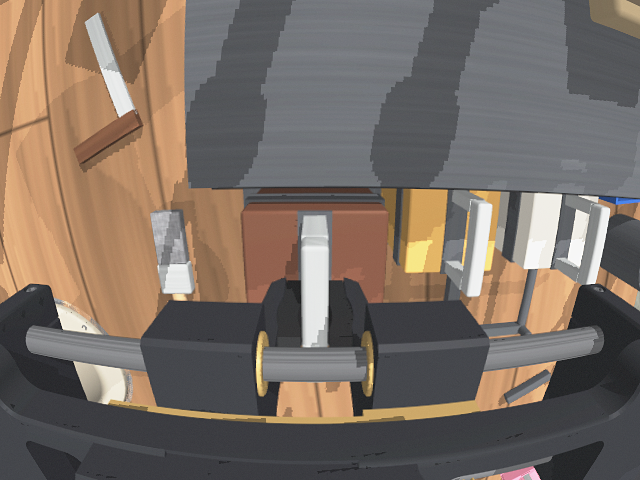

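The brick hangs straight in the grip. Carrying it to the shelf.

```bash
python3 -m pendant '[[[1,0.003,0,-0.03,0,0,0],[1,0.008,0,-0.07,0,0,0],[1,0.014,0,-0.12,0,0,0],[1,0.02,0,-0.17,0,0,0],[1,0.026,0,-0.22,0,0,0],[1,0.031,0,-0.27,0,0,0],[1,0.037,0,-0.32,0,0,0],[1,0.042,0,-0.37,0,0,0],[1,0.047,0,-0.41,0,0,0],[1,0.05,0,-0.43,0,0,0]]]'
python3 -m pendant '[[[1,0,0,0,0,0,0],[1,0,0,0,0,0,0],[1,0,0,0,0,0,0]]]'
python3 - <<'E'
from h import *
goto([.439,-.2017,.151],down(84)); f=grab_frame("scene");crop(f,220,40,380,160,4.5,"s3.png")
E
```

```text
t: 6.38
eef_pos: [0.4388, -0.2037, 0.2684]
tool_rot: [0.706, -0.706, 0.039, -0.036]
force: [0.2, 2.2, -4.6]
grip_width: 0.0093
t: 6.75
eef_pos: [0.439, -0.2026, 0.2685]
tool_rot: [0.706, -0.706, 0.038, -0.036]
force: [0.8, -0.5, -4.2]
grip_width: 0.0093
shift [0.0004 0.1175 0.0009] turn [ 0.    -0.    -0.022] tcp [ 0.439  -0.2026  0.2685] t 6.75
```

View pics/s3.png

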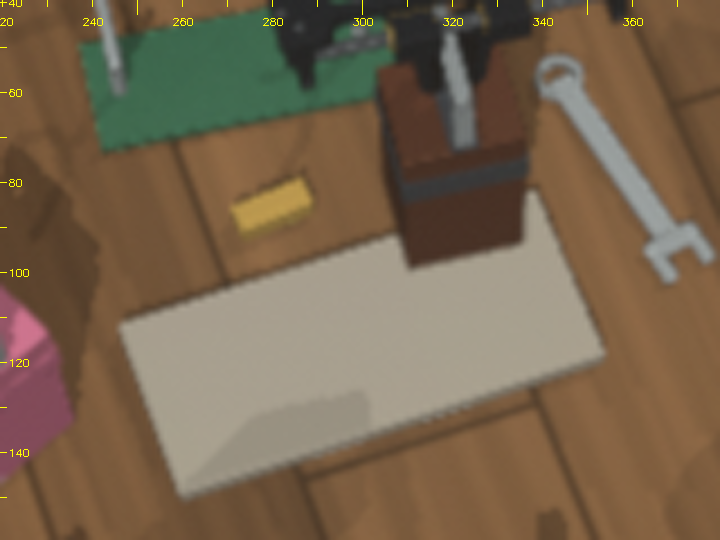

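```bash
python3 -m pendant '[[[1,0,0.03,0,0,0,0],[1,0,0.06,0,0,0,0],[1,0,0.09,0,0,0,0],[1,0,0.108,0.001,0,0,0],[1,0,0.114,0.001,0,0,0],[1,0,0.118,0.001,0,0,0],[1,0,0.119,0.001,0,0,0],[1,0,0.119,0.001,0,0,0]]]'
```

```text
t: 7.8
eef_pos: [0.4388, -0.2018, 0.15]
tool_rot: [-0.706, 0.706, -0.038, 0.036]
force: [-0.2, 0.3, -4.4]
grip_width: 0.0089
```

```bash
python3 -m pendant '[[[1,0,0.001,0,0,0,0],[1,0,0.002,0,0,0,0]]]'
```

```text
t: 8.05
eef_pos: [0.4394, -0.2023, 0.1497]
tool_rot: [-0.705, 0.707, -0.037, 0.037]
force: [-3.8, 2.6, 17.2]
grip_width: 0.0092
```

```bash
python3 -m pendant '[[[0,0,-0.001,0,0,0,0],[0,0,-0.001,0,0,0,0],[0,0,-0.001,0,0,0,0],[0,0,-0.001,0,0,0,0],[0,0,-0.001,0,0,0,0],[0,0,-0.03,0,0,0,0],[0,0,-0.07,0,0,0,0],[0,0,-0.12,0,0,0,0],[0,0,-0.12,0,0,0,0]]]'
python3 - <<'E'
from h import *
goto([.534,.2245,.269],down(84)); f=grab_frame("wrist");cv2.imwrite("pics/w4.png",f["img"][:,:,::-1])
E
```

```text
t: 9.18
eef_pos: [0.4404, -0.2027, 0.2729]
tool_rot: [-0.704, 0.708, -0.035, 0.039]
force: [0.4, -0.1, -0.4]
grip_width: 0.0881
shift [0.0485 0.0016 0.4346] turn [0.033 0.001 0.028] tcp [ 0.4404 -0.2027  0.2729] t 9.18
```

View pics/w4.png

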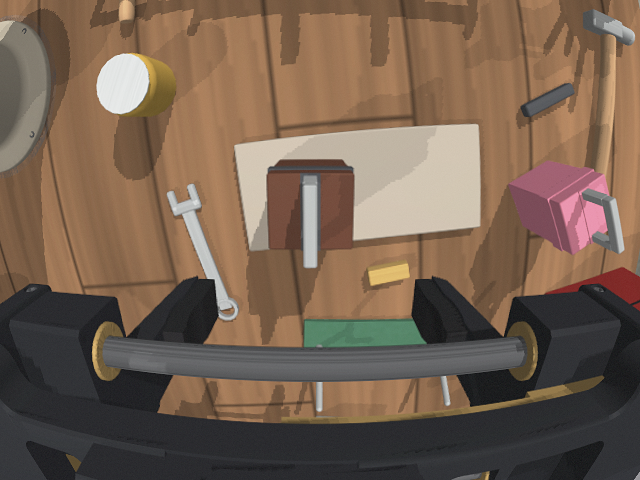

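Brown stands upright on the shelf (handle at about 311,222). Next is yellow.

```bash
python3 -m pendant '[[[0,0.005,0,0.04,0,0,0],[0,0.01,0,0.09,0,0,0],[0,0.016,0,0.14,0,0,0],[0,0.022,0,0.19,0,0,0],[0,0.028,0,0.24,0,0,0],[0,0.034,0,0.29,0,0,0],[0,0.04,0,0.34,0,0,0],[0,0.045,0,0.39,0.03,0,0.03],[0,0.0485,0.002,0.4346,0.03,0,0.03],[0,0.0485,0.002,0.4346,0.03,0,0.03]]]'
python3 -m pendant '[[[0,0,0,0,0,0,0],[0,0,0,0,0,0,0]]]'
python3 - <<'E'
from h import *
o=get_obs()
goto([.534,.2245,.1947],down(84)); f=grab_frame("wrist");cv2.imwrite("pics/w5.png",f["img"][:,:,::-1])
E
```

```text
t: 10.48
eef_pos: [0.5328, 0.2271, 0.2647]
tool_rot: [0.707, -0.706, 0.038, -0.033]
force: [-0.2, 0.1, -0.4]
grip_width: 0.0884
t: 10.72
eef_pos: [0.5327, 0.2261, 0.2642]
tool_rot: [0.706, -0.706, 0.039, -0.033]
force: [-0.0, -0.4, -0.1]
grip_width: 0.0877
shift [ 0.0021  0.0695 -0.0015] turn [-0.003  0.013 -0.048] tcp [0.5327 0.2261 0.2642] t 10.72
```

View pics/w5.png

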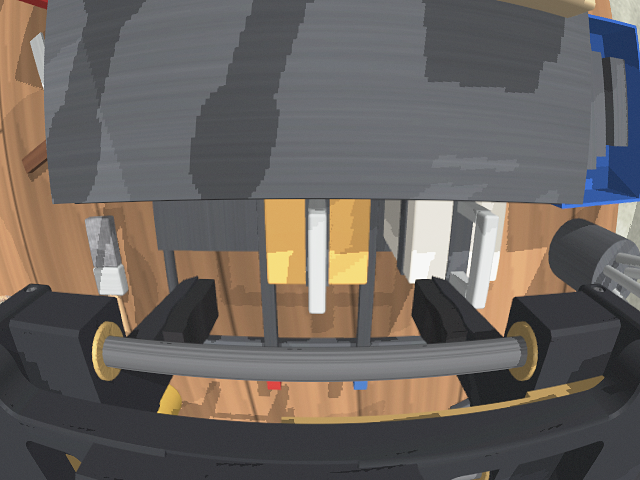

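Yellow handle is centred at u≈317 (ends at rows 205 and 312). Small correction, then down.

```bash
python3 -m pendant '[[[0,0.0015,0.03,0,0,0,-0.05],[0,0.0015,0.05,-0.001,0,0,-0.05],[0,0.0015,0.0695,-0.001,0,0,-0.05],[0,0.0015,0.0695,-0.001,0,0,-0.05]]]'
python3 -m pendant '[[[1,0,0,0,0,0,0],[1,0,0,0,0,0,0],[1,0,0,0,0,0,0],[1,0,0,0,0,0,0],[1,0,0,0,0,0,0],[1,0,0,0,0,0,0],[1,0,0,0,0,0,0],[1,0,0,0,0,0,0],[1,0,0,0,0,0,0],[1,0,0,0,0,0,0]]]' 40
python3 -m pendant '[[[1,0,0,0,0,0,0]]]'
```

```text
t: 11.28
eef_pos: [0.5332, 0.2243, 0.1941]
tool_rot: [-0.706, 0.706, -0.037, 0.036]
force: [0.0, 0.3, -0.2]
grip_width: 0.0879
t: 12.52
eef_pos: [0.5333, 0.2243, 0.1941]
tool_rot: [0.706, -0.706, 0.037, -0.036]
force: [1.1, -0.4, -0.5]
grip_width: 0.0094
t: 12.65
eef_pos: [0.5333, 0.2243, 0.1941]
tool_rot: [-0.706, 0.706, -0.037, 0.036]
force: [0.5, -0.2, -1.6]
grip_width: 0.0091
```

```bash
python3 -m pendant '[[[1,0,-0.01,0,0,0,0],[1,0,-0.03,0,0,0,0],[1,0,-0.05,0,0,0,0],[1,0,-0.07,0,0,0,0],[1,0,-0.075,0,0,0,0],[1,0,-0.075,0,0,0,0]]]'
python3 - <<'E'
from h import *
goto([.560,-.2017,.27],down(84))
E
```

```text
t: 13.4
eef_pos: [0.5332, 0.2243, 0.2686]
tool_rot: [-0.706, 0.706, -0.037, 0.036]
force: [-0.8, 0.5, -5.3]
grip_width: 0.009
shift [ 0.0707 -0.0014 -0.4209] turn [ 0.002  0.007 -0.012] tcp [0.5332 0.2243 0.2686] t 13.4
```

```bash
python3 -m pendant '[[[1,0.005,0,-0.03,0,0,0],[1,0.012,0,-0.07,0,0,0],[1,0.02,0,-0.12,0,0,0],[1,0.029,0,-0.17,0,0,0],[1,0.037,0,-0.22,0,0,0],[1,0.045,0,-0.27,0,0,0],[1,0.053,0,-0.32,0,0,0],[1,0.061,0,-0.37,0,0,0],[1,0.068,-0.001,-0.41,0,0,0],[1,0.0707,-0.001,-0.421,0,0,0]]]'
python3 -m pendant '[[[1,0,0,0,0,0,0],[1,0,0,0,0,0,0],[1,0,0,0,0,0,0]]]'
python3 - <<'E'
from h import *
goto([.560,-.2017,.1491],down(84))
E
```

```text
t: 14.65
eef_pos: [0.5594, -0.2041, 0.2681]
tool_rot: [0.706, -0.706, 0.039, -0.036]
force: [-0.8, 1.8, -5.2]
grip_width: 0.0095
t: 15.02
eef_pos: [0.5595, -0.203, 0.2682]
tool_rot: [0.706, -0.706, 0.039, -0.036]
force: [0.2, -0.2, -4.9]
grip_width: 0.0096
shift [0.0009 0.1191 0.0013] turn [-0.001 -0.001 -0.024] tcp [ 0.5595 -0.203   0.2682] t 15.03
```

```bash
python3 -m pendant '[[[1,0,0.03,0,0,0,0],[1,0,0.06,0,0,0,0],[1,0,0.09,0,0,0,0],[1,0,0.108,0.001,0,0,0],[1,0,0.114,0.001,0,0,0],[1,0,0.118,0.001,0,0,0],[1,0,0.119,0.001,0,0,0],[1,0,0.1198,0.001,0,0,0]]]'
```

```text
t: 16.02
eef_pos: [0.5594, -0.202, 0.1492]
tool_rot: [-0.706, 0.706, -0.038, 0.036]
force: [0.1, 0.6, 1.6]
grip_width: 0.0093
```

```bash
python3 -m pendant '[[[0,0,0,0,0,0,0],[0,0,0,0,0,0,0],[0,0,0,0,0,0,0],[0,0,0,0,0,0,0],[0,0,0,0,0,0,0],[0,0,0,0,0,0,0],[0,0,-0.03,0,0,0,0],[0,0,-0.07,0,0,0,0],[0,0,-0.12,0,0,0,0],[0,0,-0.12,0,0,0,0]]]'
python3 - <<'E'
from h import *
o=get_obs();print(o["joints"].round(2))
f=grab_frame("wrist");cv2.imwrite("pics/w6.png",f["img"][:,:,::-1])
for s in (1,-1):goto([.478,.155,.20],down(84,s))
E
```

```text
t: 17.27
eef_pos: [0.5608, -0.2025, 0.2731]
tool_rot: [-0.705, 0.707, -0.036, 0.038]
force: [0.3, 0.1, -0.6]
grip_width: 0.0881
[-0.54  0.45  1.21 -0.    1.47 -0.44]
shift [-0.119   0.0698  0.3467] turn [ 0.008 -0.001 -0.002] tcp [ 0.5601 -0.2022  0.2703] t 17.32
shift [-0.119   0.0698  0.3467] turn [4.0000e-03 1.7999e+01 1.3000e-02] tcp [ 0.5601 -0.2022  0.2703] t 17.32
```

View pics/w6.png

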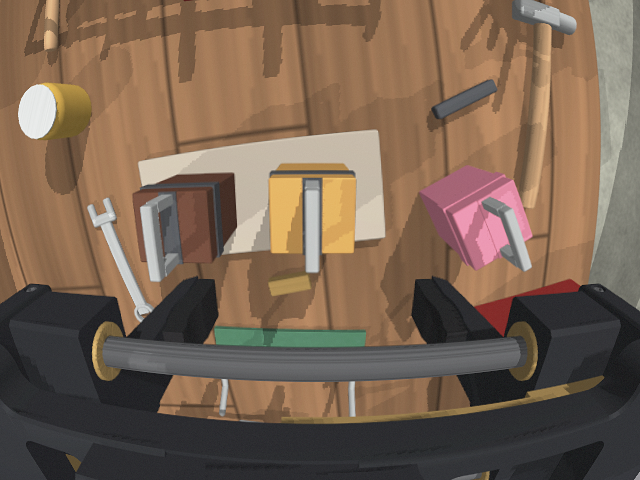

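Both bricks stand upright on the shelf. Next is the red bar.

```bash
python3 -m pendant '[[[0,-0.015,0,0.045,0,0,0],[0,-0.03,0,0.09,0,0,0],[0,-0.045,0,0.13,0,0,0],[0,-0.06,0,0.18,0,0,0],[0,-0.077,0,0.225,0,0,0],[0,-0.092,0.01,0.27,0,0,0],[0,-0.107,0.03,0.31,0,0,0],[0,-0.119,0.05,0.347,0,0,0],[0,-0.119,0.07,0.347,0,0,0],[0,-0.119,0.07,0.347,0,0,0]]]'
python3 - <<'E'
from h import *
o=get_obs()
f=grab_frame("wrist");cv2.imwrite("pics/w7.png",f["img"][:,:,::-1])
goto([.4775,.157,.05],down(84))
E
```

```text
t: 18.58
eef_pos: [0.4768, 0.1554, 0.1977]
tool_rot: [-0.705, 0.707, -0.039, 0.035]
force: [-0.1, 0.2, -0.9]
grip_width: 0.0882
shift [0.0002 0.1489 0.0021] turn [ 0.011 -0.001 -0.016] tcp [0.4775 0.1551 0.199 ] t 18.62
```

View pics/w7.png

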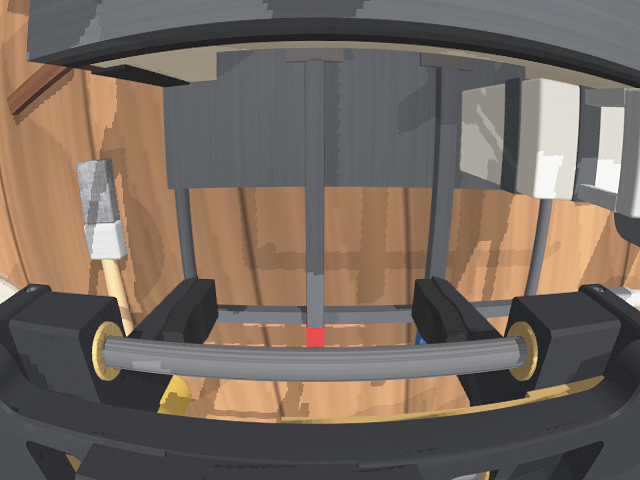

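Bar centred under the jaws (u≈315), with the hearth edge at row 188. Descending.

```bash
python3 -m pendant '[[[0.4,0,0.03,0,0,0,0],[0.4,0,0.06,0,0,0,0],[0.4,0,0.085,0,0,0,0],[0.4,0,0.085,0,0,0,0]]]'
python3 - <<'E'
from h import *
f=grab_frame("wrist");cv2.imwrite("pics/w8.png",f["img"][:,:,::-1])
goto([.4775,.156,.05],down(84))
E
```

```text
t: 19.12
eef_pos: [0.4769, 0.1545, 0.1133]
tool_rot: [-0.705, 0.707, -0.039, 0.035]
force: [-0.1, -0.6, 0.6]
grip_width: 0.053
shift [-0.      0.0645  0.0014] turn [ 0.011 -0.005 -0.017] tcp [0.4776 0.1547 0.1145] t 19.18
```

View pics/w8.png

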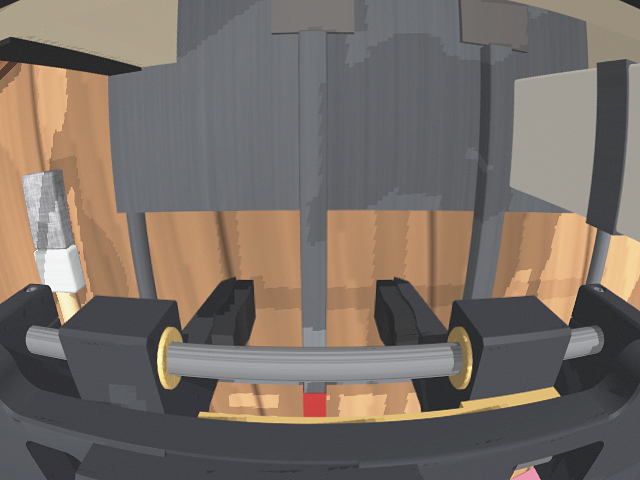

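```bash
python3 - <<'E'
from h import *
o=get_obs();f=grab_frame("wrist")
for p,z in(((313,32),.072),((313,212),.06),((313,392),.074)): print(p,won(f,o,*p,z).round(4))
E
```

```text
(313, 32) [0.4906 0.2773 0.072 ]
(313, 212) [0.4804 0.182  0.06  ]
(313, 392) [0.4683 0.0677 0.074 ]
```

```bash
python3 -m pendant '[[[0.4,0,0.02,0.002,0,0,0],[0.4,0,0.04,0.003,0,0,0],[0.4,0,0.055,0.003,0,0,0],[0.4,0,0.0645,0.003,0,0,0],[0.4,0,0.0645,0.003,0,0,0]]]'
python3 -m pendant '[[[1,0,0,0,0,0,0],[1,0,0,0,0,0,0],[1,0,0,0,0,0,0],[1,0,0,0,0,0,0],[1,0,0,0,0,0,0],[1,0,0,0,0,0,0]]]' 60
python3 -m pendant '[[[1,0,0,0,0,0,0]]]'
```

```text
t: 19.85
eef_pos: [0.4782, 0.1576, 0.0505]
tool_rot: [-0.706, 0.707, -0.038, 0.037]
force: [-0.0, -1.0, 0.7]
grip_width: 0.053
t: 20.6
eef_pos: [0.4779, 0.1576, 0.0506]
tool_rot: [-0.705, 0.707, -0.038, 0.036]
force: [-4.7, 0.3, 4.2]
grip_width: 0.0131
t: 20.72
eef_pos: [0.4778, 0.1576, 0.0506]
tool_rot: [-0.705, 0.707, -0.038, 0.036]
force: [-1.5, 0.3, 1.8]
grip_width: 0.0132
```

Gripped (13 mm opening). Small lift of 22 mm, then look.

```bash
python3 -m pendant '[[[1,0,-0.005,0,0,0,0],[1,0,-0.012,0,0,0,0],[1,0,-0.018,0,0,0,0],[1,0,-0.022,0,0,0,0],[1,0,-0.022,0,0,0,0]]]'
python3 - <<'E'
from h import *
f=grab_frame("wrist");cv2.imwrite("pics/w9.png",f["img"][:,:,::-1])
E
```

```text
t: 21.35
eef_pos: [0.4781, 0.1577, 0.0729]
tool_rot: [-0.705, 0.707, -0.038, 0.036]
force: [0.4, 0.3, -4.9]
grip_width: 0.0132
```

View pics/w9.png

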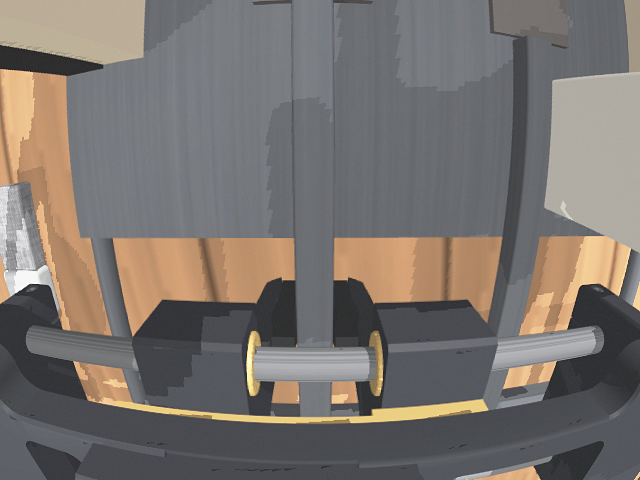

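```bash
python3 - <<'E'
from h import *
o=get_obs();f=grab_frame("wrist")
c,d=wray(f,o,313,2); k=(.2773-c[1])/d[1]; print((c+k*d).round(4))
goto([.4778-.135*.1045,.1577-.135*.9945,.073],down(84))
E
```

```text
[0.4909 0.2773 0.087 ]
shift [ 0.     -0.0002 -0.135 ] turn [ 0.012 -0.002 -0.015] tcp [0.4778 0.1577 0.0725] t 21.45
```

Bar is nearly level (a slight blade-down sag). Pulling it straight out.

```bash
python3 -m pendant '[[[1,0,0,-0.015,0,0,0],[1,0,0,-0.035,0,0,0],[1,0,0,-0.055,0,0,0],[1,0,-0.002,-0.075,0,0,0],[1,0,-0.004,-0.095,0,0,0],[1,0,-0.006,-0.115,0,0,0],[1,0,-0.008,-0.135,0,0,0],[1,0,-0.01,-0.15,0,0,0],[1,0,-0.01,-0.15,0,0,0]]]'
python3 - <<'E'
from h import *
o=get_obs();print(o["joints"].round(2))
f=grab_frame("wrist");cv2.imwrite("pics/w10.png",f["img"][:,:,::-1])
f=grab_frame("scene");cv2.imwrite("pics/s10.png",f["img"][:,:,::-1])
E
```

```text
t: 22.58
eef_pos: [0.462, 0.0075, 0.0829]
tool_rot: [-0.705, 0.707, -0.039, 0.037]
force: [-0.2, -0.2, -5.2]
grip_width: 0.0132
[-0.24  0.38  1.87 -0.    0.9  -0.13]
```

View pics/w10.png

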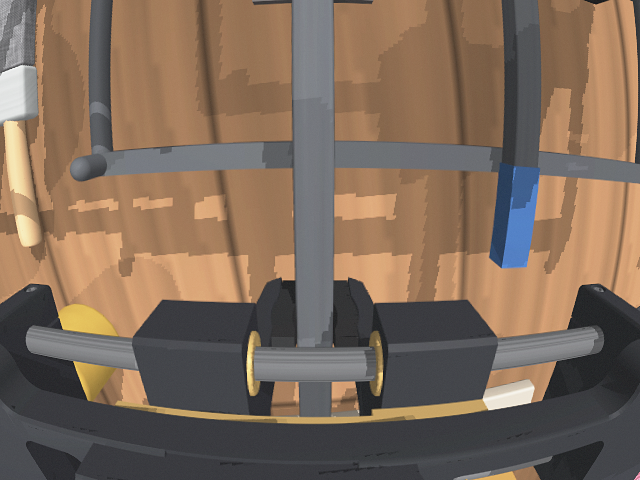

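View pics/s10.png

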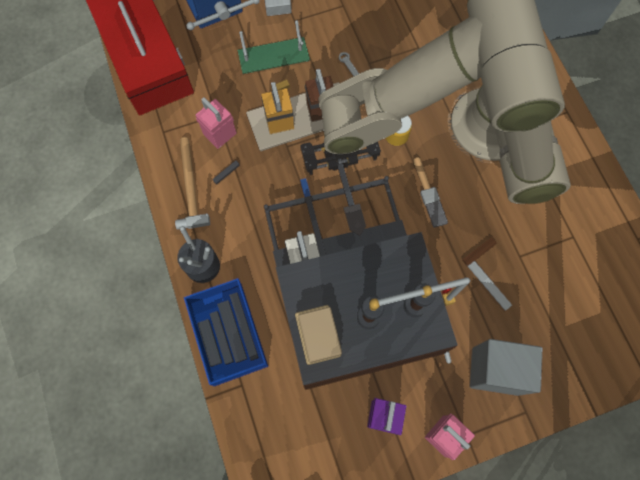

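The blade is clear of the face, and the blue bar has not moved. Lifting high now.

```bash
python3 -m pendant '[[[1,0,-0.02,0,0,0,0],[1,0,-0.05,0,0,0,0],[1,0,-0.09,0,0,0,0],[1,0,-0.13,0,0,0,0],[1,0,-0.16,0,0,0,0],[1,0,-0.185,0,0,0,0],[1,0,-0.185,0,0,0,0]]]'
python3 - <<'E'
from h import *
# grip point sits ~g mm ahead of bar origin: origin estimate y .1570 vs tcp .1577
a=np.radians(-7.1);c=np.array([.5045,-.4198])
print(c+0.001*np.array([np.cos(a),np.sin(a)]))
goto([.5045,-.4198,.27],down(-7.1))
E
```

```text
t: 23.55
eef_pos: [0.463, 0.0093, 0.2686]
tool_rot: [-0.705, 0.707, -0.037, 0.037]
force: [-0.5, 0.5, -6.0]
grip_width: 0.0131
[ 0.50549233 -0.4199236 ]
shift [ 0.086  -0.0005 -0.4225] turn [0.01  9.111 0.01 ] tcp [0.463  0.0093 0.2686] t 23.55
```

```bash
python3 -m pendant '[[[1,0.006,0,-0.03,0,0.5,0],[1,0.012,0,-0.06,0,1.1,0],[1,0.018,0,-0.09,0,1.8,0],[1,0.025,0,-0.125,0,2.5,0],[1,0.033,0,-0.16,0,3.2,0],[1,0.04,0,-0.195,0,3.9,0],[1,0.047,0,-0.23,0,4.6,0],[1,0.053,0,-0.26,0,5.3,0],[1,0.059,0,-0.29,0,6,0],[1,0.065,0,-0.32,0,6.7,0]]]'
python3 - <<'E'
from h import *
print(get_obs()["joints"].round(2))
goto([.5045,-.4198,.26],down(-7.1))
E
```

```text
t: 24.8
eef_pos: [0.4941, -0.3161, 0.2671]
tool_rot: [-0.567, 0.568, -0.422, 0.421]
force: [1.2, 0.9, -6.2]
grip_width: 0.0128
[-0.77  0.44  1.25 -0.    1.46  0.51]
shift [ 0.1023  0.0071 -0.02  ] turn [ 1.400e-02  2.391e+00 -2.000e-03] tcp [ 0.4941 -0.3161  0.2671] t 24.8
```

```bash
python3 -m pendant '[[[1,0.03,0.002,-0.006,0,0.7,0],[1,0.06,0.004,-0.012,0,1.4,0],[1,0.09,0.007,-0.018,0,2.1,0],[1,0.1023,0.007,-0.02,0,2.4,0],[1,0.1023,0.007,-0.02,0,2.4,0],[1,0.1023,0.007,-0.02,0,2.4,0]]]'
python3 - <<'E'
from h import *
goto([.5045,-.4198,.26],down(-7.1))
o=get_obs()
f=grab_frame("wrist");cv2.imwrite("pics/w11.png",f["img"][:,:,::-1])
f=grab_frame("top");crop(f,400,150,600,340,4,"t11.png")
E
```

```text
t: 25.55
eef_pos: [0.5047, -0.4189, 0.2591]
tool_rot: [0.468, -0.469, 0.531, -0.529]
force: [-0.5, -0.3, -4.9]
grip_width: 0.0129
shift [ 0.0009 -0.0009 -0.    ] turn [ 0.021  0.001 -0.007] tcp [ 0.5047 -0.4189  0.2591] t 25.55
```

View pics/w11.png

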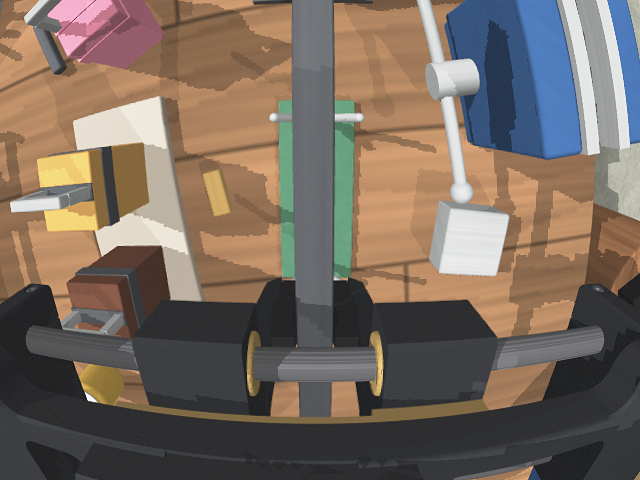

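View pics/t11.png

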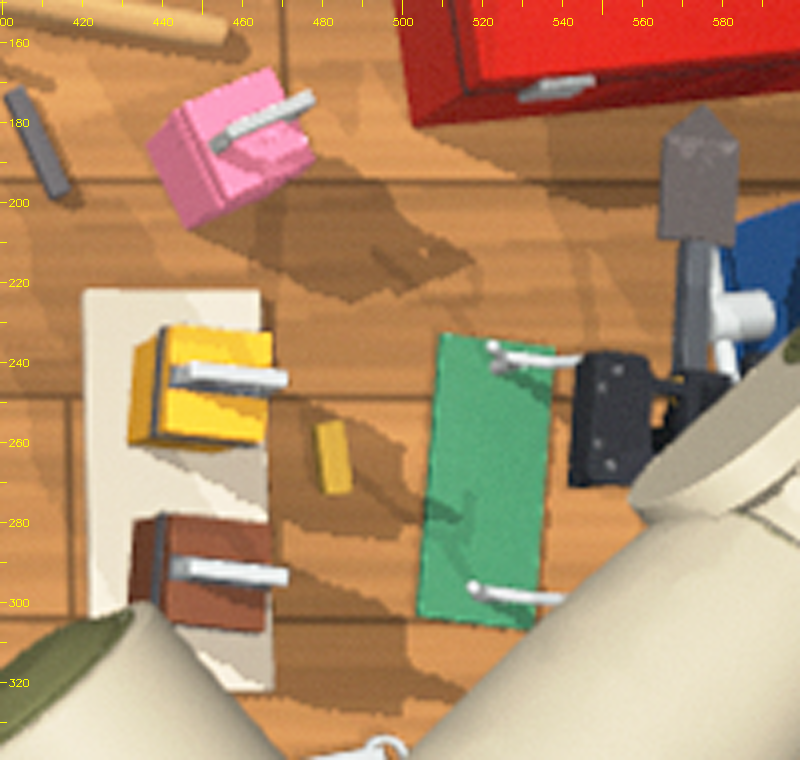

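```bash
python3 - <<'E'
from h import *
t=grab_frame("top");s=grab_frame("scene");o=get_obs();w=grab_frame("wrist")
def tri2(r1,r2):
    (c1,d1),(c2,d2)=r1,r2
    k=np.linalg.lstsq(np.c_[d1,-d2],c2-c1,rcond=None)[0];a=c1+k[0]*d1;b=c2+k[1]*d2;return ((a+b)/2).round(3),np.linalg.norm(a-b).round(4)
print("ball",tri2(ray(t,586,266),wray(w,o,461,190)), tri2(ray(t,586,266),ray(s,191,26)))
print("hub",tri2(ray(t,582,229),wray(w,o,430,78)))
print("cube tl",tri2(ray(t,573,279),wray(w,o,447,202)))
# frame of rest
a=np.radians(-7.1);ex=np.array([np.cos(a),np.sin(a)]);ey=np.array([-ex[1],ex[0]])
# fork tips z .088
for n,q in (("far L",(273,117)),("far R",(359,117))):
    p=won(w,o,*q,.088);print(n,p.round(4),ex@(p[:2]-[.5045,-.4198]),ey@(p[:2]-[.5045,-.4198]))
for q in((524,236),(551,239),(518,296),(546,299)): 
    p=onz(t,*q,.088);print(p.round(4),ex@(p[:2]-[.5045,-.4198]),ey@(p[:2]-[.5045,-.4198]))
c,d=wray(w,o,312,2);b=c+d*((.5047+.119-c[0])/d[0]);print("bladestart",b.round(4),Rt(o).as_matrix()[:,2])
E
```

```text
ball (array([ 0.511, -0.549,  0.101]), np.float64(0.0021)) (array([ 0.622, -0.845, -0.362]), np.float64(0.1682))
hub (array([ 0.599, -0.502,  0.179]), np.float64(0.0059))
cube tl (array([ 0.48 , -0.565,  0.008]), np.float64(0.0039))
far L [ 0.5904 -0.3932  0.088 ] 0.08192018808499095 0.037041109995223157
far R [ 0.5815 -0.4653  0.088 ] 0.08198829173179 -0.035616169598918106
[ 0.5904 -0.399   0.088 ] 0.08263447287039993 0.03127897824421087
[ 0.5826 -0.4697  0.088 ] 0.08370355162537392 -0.039861337185049986
[ 0.4322 -0.3758  0.088 ] -0.0771566326793374 0.03471914866965969
[ 0.4249 -0.4481  0.088 ] -0.07553005583362726 -0.03789949050836911
bladestart [ 0.6237 -0.4318  0.2747] [ 0.99225555 -0.12418847 -0.00247824]
```

```bash
python3 - <<'E'
from h import *
t=grab_frame("top");s=grab_frame("scene")
crop(s,170,0,330,90,5,"s12.png")
for a,b in (((586,266),(256,4)),((574,193),(191,26)),((579,229),(222,13))):
    p,e=tri(t,a,s,b);print(p.round(4),round(e,4))
E
```

```text
[ 0.509  -0.563   0.0691] 0.011
[ 0.705  -0.5344  0.0914] 0.0037
[ 0.609  -0.5421  0.0938] 0.0006
```

View pics/s12.png

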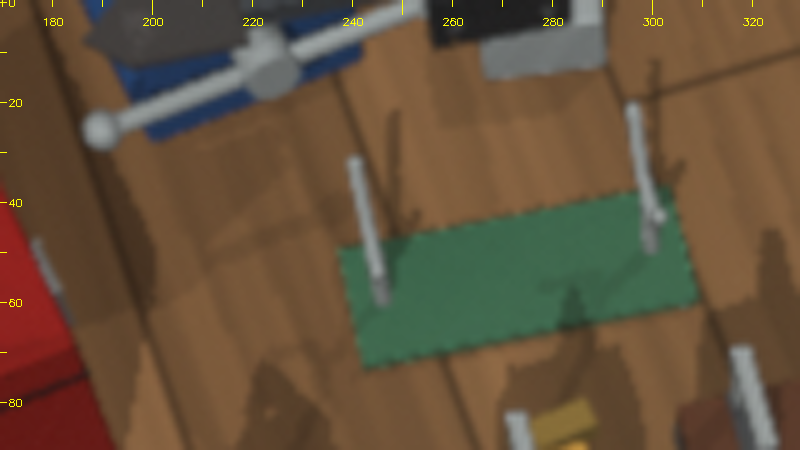

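Vise handle (y≈-0.545, z≈0.09) stays clear of the gripper body. Lowering with a 3.5° pitch that levels the sagging bar.

```bash
python3 -m pendant '[[[1,0.001,0.02,0,0.1,0,0],[1,0.001,0.05,0,0.2,0,0],[1,0.001,0.085,0,0.3,0,0],[1,0.001,0.12,0,0.35,0,0],[1,0.001,0.15,0,0.35,0,0],[1,0.001,0.17,0,0.35,0,0],[1,0.001,0.17,0,0.35,0,0]]]'
python3 - <<'E'
from h import *
o=get_obs()
f=grab_frame("wrist");cv2.imwrite("pics/w13.png",f["img"][:,:,::-1])
c,d=wray(f,o,312,2);b=c+d*((.5047+.119-c[0])/d[0]);print("bladestart",b.round(4),o["eef_pos"])
s=grab_frame("scene");crop(s,170,0,330,90,5,"s13.png")
E
```

```text
t: 26.78
eef_pos: [0.5036, -0.4199, 0.0889]
tool_rot: [-0.481, 0.454, -0.516, 0.545]
force: [-0.5, -0.2, -4.9]
grip_width: 0.0135
bladestart [ 0.6237 -0.4327  0.1049] [ 0.50356106 -0.41992275  0.088851  ]
```

View pics/w13.png

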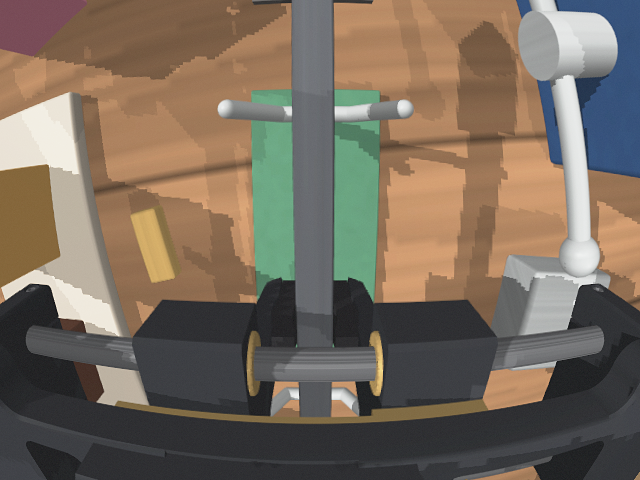

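View pics/s13.png

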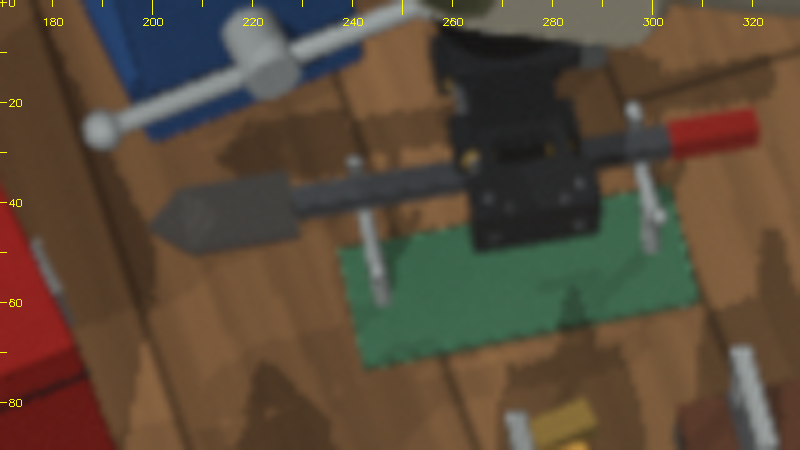

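```bash
python3 - <<'E'
from h import *
o=get_obs();R=Rt(o).as_matrix();print(R.round(4))
f=grab_frame("wrist")
# bar top edge in tool frame seen through pixels of left bar edge; triangulation by known bar width 14mm
g=cv2.cvtColor(f["img"],cv2.COLOR_RGB2GRAY)
def wid(row,ul,ur):
    c1,d1=wray(f,o,ul,row);c2,d2=wray(f,o,ur,row)
    ang=np.arccos(d1@d2/np.linalg.norm(d1)/np.linalg.norm(d2)); D=.014/(2*np.tan(ang/2)); m=(d1+d2);m/=np.linalg.norm(m); p=c1+m*D
    return p,R.T@(p-o["eef_pos"])
crop(f,270,0,360,200,4,"w14.png") 
for r,a,b in((40,292,333),(200,293.5,333)):
    p,q=wid(r,a,b);print(p.round(4),q.round(4))
E
```

```text
[[-0.1247  0.0591  0.9904]
 [-0.9922 -0.0087 -0.1244]
 [ 0.0012 -0.9982  0.0598]]
[ 0.6074 -0.4316  0.1141] [-0.0021 -0.0165  0.1047]
[ 0.5514 -0.4249  0.1107] [-0.0019 -0.0165  0.0482]
```

View pics/w14.png

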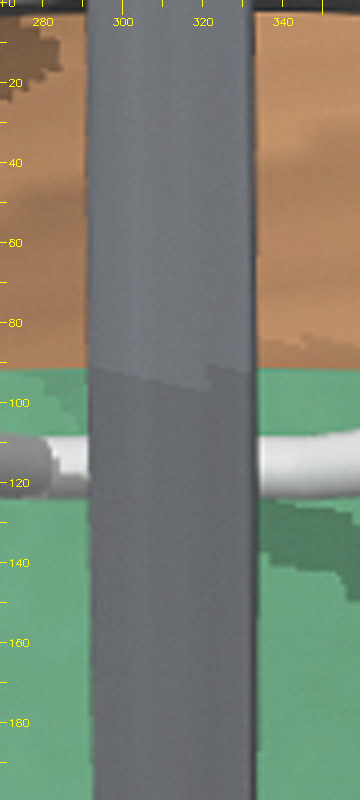

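```bash
python3 - <<'E'
from h import *
t=grab_frame("top");crop(t,490,130,610,330,4,"t14.png")
E
```

```text
(no output)
```

View pics/t14.png

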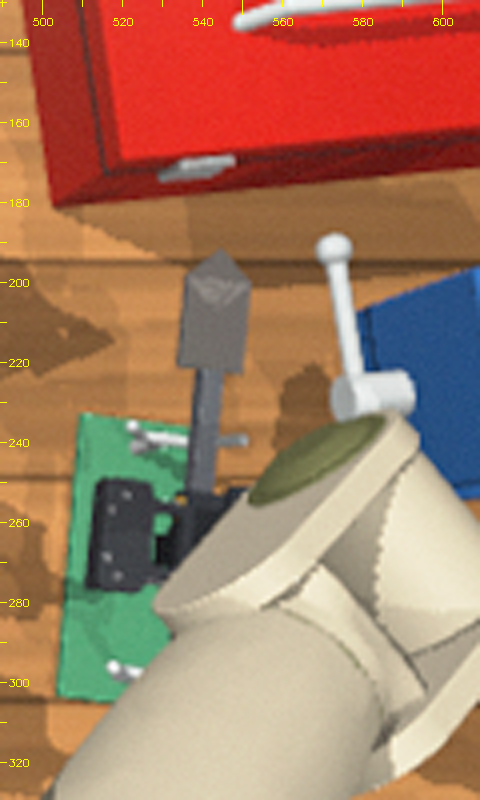

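```bash
python3 - <<'E'
from h import *
t=grab_frame("top");s=grab_frame("scene")
for n,a,b in(("tip",(544.3,192.5),(199.7,45)),("shL",(533.7,220.8),(229,47)),("shR",(549.3,223),(227,34)),("barstart",(541.5,222),(228.5,40))):
    p,e=tri(t,a,s,b);print(n,p.round(4),round(e,4))
for n,b in(("tail",(321.5,26)),):
  for z in(.09,.1,.11,.12): print(onz(s,*b,z).round(4))
# line scene: bar centre points at the shoulder (228.5,41) and red start (303,30.5)
E
```

```text
tip [ 0.6996 -0.4414  0.1231] 0.0018
shL [ 0.626  -0.4138  0.1149] 0.002
shR [ 0.6193 -0.4506  0.1218] 0.0019
barstart [ 0.6214 -0.4297  0.1234] 0.0024
[ 0.3586 -0.4072  0.09  ]
[ 0.3611 -0.4002  0.1   ]
[ 0.3637 -0.3932  0.11  ]
[ 0.3662 -0.3863  0.12  ]
```

The fixed cameras put the blade at z≈0.12, so the bar is parallel to the tool and had not sagged. I'm undoing the pitch and lowering in steps.

```bash
python3 -m pendant '[[[1,0,0,0,-0.2,0,0],[1,0,0,0,-0.34,0,0],[1,0,0,0,-0.34,0,0]]]'
python3 - <<'E'
from h import *
goto([.5035,-.4198,.06],down(-7.1))
goto([.5035,-.4198,.0496],down(-7.1))
E
```

```text
t: 27.45
eef_pos: [0.5047, -0.4208, 0.0914]
tool_rot: [-0.468, 0.468, -0.53, 0.531]
force: [-0.3, -0.6, -6.0]
grip_width: 0.0131
shift [-0.0009  0.0314 -0.0013] turn [-0.005 -0.005  0.009] tcp [ 0.5047 -0.4208  0.0914] t 27.45
shift [-0.0009  0.0418 -0.0013] turn [-0.005 -0.005  0.009] tcp [ 0.5047 -0.4208  0.0914] t 27.45
```

```bash
python3 -m pendant '[[[1,-0.001,0.01,-0.001,0,0,0],[1,-0.001,0.02,-0.001,0,0,0],[1,-0.001,0.03,-0.001,0,0,0],[1,-0.001,0.036,-0.001,0,0,0],[1,-0.001,0.039,-0.001,0,0,0],[1,-0.001,0.039,-0.001,0,0,0]]]'
python3 -m pendant '[[[1,0,0.001,0,0,0,0],[1,0,0.002,0,0,0,0],[1,0,0.002,0,0,0,0]]]'
```

```text
t: 28.2
eef_pos: [0.5038, -0.4198, 0.0523]
tool_rot: [-0.468, 0.468, -0.53, 0.531]
force: [1.1, 0.4, -5.8]
grip_width: 0.0134
t: 28.58
eef_pos: [0.5039, -0.4198, 0.0504]
tool_rot: [-0.468, 0.468, -0.53, 0.531]
force: [-0.1, 0.5, -5.0]
grip_width: 0.0129
```

```bash
python3 -m pendant '[[[1,0,0.001,0,0,0,0],[1,0,0.0015,0,0,0,0]]]'

```

```text
t: 28.82
eef_pos: [0.504, -0.42, 0.0495]
tool_rot: [-0.468, 0.468, -0.529, 0.531]
force: [-2.9, 1.4, 2.8]
grip_width: 0.0133
```

Touching the forks. Releasing.

```bash
python3 -m pendant '[[[0.4,0,0,0,0,0,0],[0.4,0,0,0,0,0,0],[0.4,0,0,0,0,0,0],[0.4,0,0,0,0,0,0],[0.4,0,0,0,0,0,0],[0.4,0,-0.02,0,0,0,0],[0.4,0,-0.06,0,0,0,0],[0.4,0,-0.11,0,0,0,0],[0.4,0,-0.16,0,0,0,0],[0,0,-0.21,0,0,0,0]]]'
python3 - <<'E'
from h import *
o=get_obs()
f=grab_frame("wrist");cv2.imwrite("pics/w15.png",f["img"][:,:,::-1])
s=grab_frame("scene");crop(s,170,0,330,90,5,"s15.png")
goto([.559,-.2020,.27],down(84))
E
```

```text
t: 30.08
eef_pos: [0.5035, -0.4192, 0.263]
tool_rot: [-0.468, 0.468, -0.529, 0.532]
force: [-0.1, -1.1, 0.2]
grip_width: 0.0607
shift [-0.2234 -0.0046  0.0268] turn [ 1.000e-03 -9.113e+00  9.300e-02] tcp [ 0.5047 -0.4204  0.2674] t 30.18
```

View pics/w15.png

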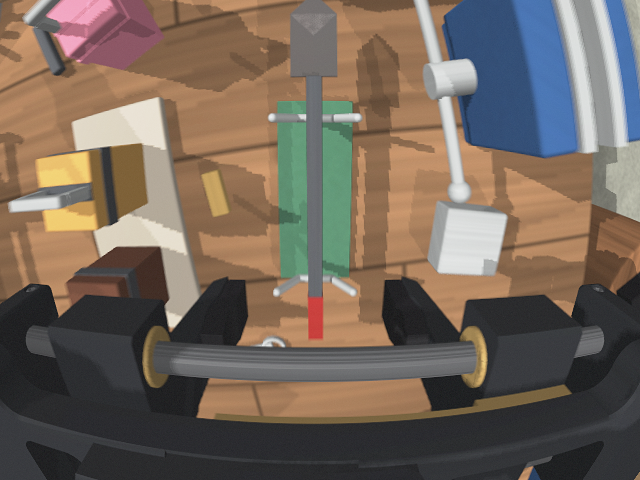

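View pics/s15.png

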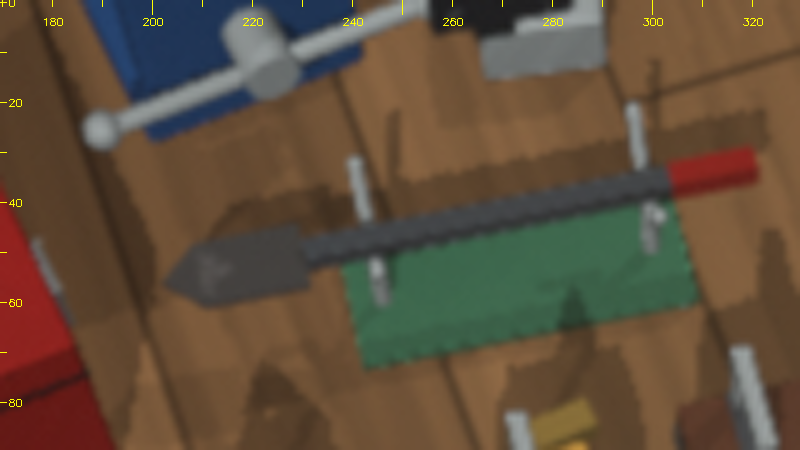

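The bar lies in both forks. I'll check the numbers, then return yellow (farther place, no obstacle between).

```bash
python3 - <<'E'
from h import *
o=get_obs();f=grab_frame("wrist");s=grab_frame("scene")
a=np.radians(-7.1);ex=np.array([np.cos(a),np.sin(a)]);ey=np.array([-ex[1],ex[0]])
for n,p in(("shoulder120",won(f,o,314,76,.07)),("redstart-90",won(f,o,315.5,297,.073)),("redstart s",onz(s,303.5,36,.07)),("shoulder s",onz(s,230.5,50.5,.07))):
    d=p[:2]-[.5045,-.4198];print(n,(1000*np.array([ex@d,ey@d])).round(1))
E
```

```text
shoulder120 [123.   -0.8]
redstart-90 [-91.8  -2.2]
redstart s [-92.5   1.2]
shoulder s [117.9   1.9]
```

```bash
python3 -m pendant '[[[0,-0.015,0,0.002,0,-0.7,0],[0,-0.03,-0.002,0.004,0,-1.5,0],[0,-0.05,-0.002,0.006,0,-2.4,0],[0,-0.075,-0.004,0.009,0,-3.3,0],[0,-0.1,-0.004,0.012,0,-4.2,0],[0,-0.125,-0.004,0.015,0,-5.1,0],[0,-0.15,-0.004,0.018,0,-6,0],[0,-0.175,-0.004,0.021,0,-6.9,0],[0,-0.2,-0.004,0.024,0,-7.8,0],[0,-0.223,-0.004,0.027,0,-8.6,0]]]'
python3 - <<'E'
from h import *
goto([.5594,-.2020,.27],down(84))
E
```

```text
t: 31.52
eef_pos: [0.5579, -0.2004, 0.263]
tool_rot: [-0.703, 0.705, -0.067, 0.067]
force: [-0.1, -0.5, 1.2]
grip_width: 0.0877
shift [ 0.0018 -0.007  -0.0013] turn [ 0.014 -0.486  0.004] tcp [ 0.5579 -0.2004  0.263 ] t 31.52
```

```bash
python3 -m pendant '[[[0,0.0018,0,-0.0015,0.01,-0.49,0],[0,0.0018,0,-0.0015,0.01,-0.49,0],[0,0.0018,0,-0.0015,0.01,-0.49,0]]]'
python3 - <<'E'
from h import *
goto([.5594,-.2020,.1492],down(84))
f=grab_frame("wrist");cv2.imwrite("pics/w16.png",f["img"][:,:,::-1])
E
```

```text
t: 31.9
eef_pos: [0.5591, -0.2023, 0.2625]
tool_rot: [-0.706, 0.706, -0.038, 0.037]
force: [0.2, -0.2, 0.4]
grip_width: 0.0883
shift [0.0003 0.1133 0.0003] turn [ 0.002 -0.008 -0.002] tcp [ 0.5591 -0.2023  0.2625] t 31.9
```

View pics/w16.png

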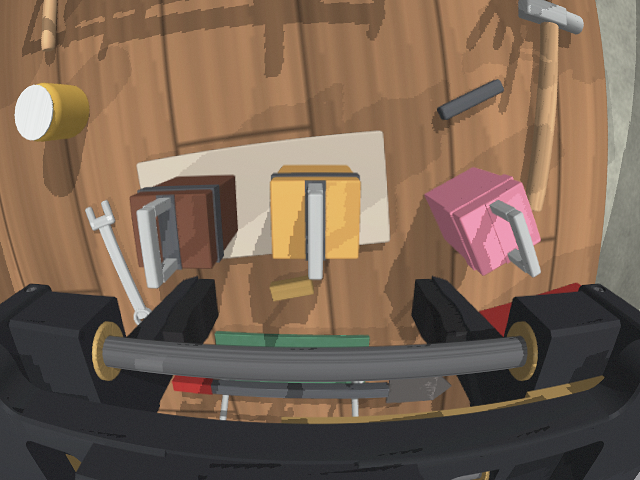

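```bash
python3 -m pendant '[[[0,0,0.03,0,0,0,0],[0,0,0.06,0,0,0,0],[0,0,0.09,0,0,0,0],[0,0,0.113,0,0,0,0],[0,0,0.113,0,0,0,0]]]'
python3 -m pendant '[[[1,0,0,0,0,0,0],[1,0,0,0,0,0,0],[1,0,0,0,0,0,0],[1,0,0,0,0,0,0],[1,0,0,0,0,0,0],[1,0,0,0,0,0,0],[1,0,0,0,0,0,0],[1,0,0,0,0,0,0],[1,0,0,0,0,0,0],[1,0,0,0,0,0,0]]]' 40
python3 -m pendant '[[[1,0,0,0,0,0,0]]]'
```

```text
t: 32.58
eef_pos: [0.5584, -0.2022, 0.1482]
tool_rot: [0.707, -0.706, 0.039, -0.037]
force: [0.5, -0.2, 0.7]
grip_width: 0.0886
t: 33.83
eef_pos: [0.5585, -0.2022, 0.1482]
tool_rot: [0.706, -0.706, 0.039, -0.037]
force: [2.0, -0.6, 0.4]
grip_width: 0.0091
t: 33.95
eef_pos: [0.5585, -0.2022, 0.1482]
tool_rot: [0.706, -0.706, 0.039, -0.037]
force: [1.7, 0.1, -0.5]
grip_width: 0.0092
```

```bash
python3 -m pendant '[[[1,0,-0.01,0,0,0,0],[1,0,-0.035,0,0,0,0],[1,0,-0.065,0,0,0,0],[1,0,-0.095,0,0,0,0],[1,0,-0.125,0,0,0,0],[1,0,-0.125,0,0,0,0]]]'
python3 - <<'E'
from h import *
goto([.5333,.2243,.272],down(84))
E
```

```text
t: 34.7
eef_pos: [0.5592, -0.2026, 0.275]
tool_rot: [-0.706, 0.706, -0.038, 0.038]
force: [0.4, -0.4, -4.6]
grip_width: 0.0091
shift [-0.0713  0.0027  0.4217] turn [ 0.004 -0.013  0.002] tcp [ 0.5592 -0.2026  0.275 ] t 34.7
```

```bash
python3 -m pendant '[[[1,-0.005,0,0.03,0,0,0],[1,-0.012,0,0.07,0,0,0],[1,-0.02,0,0.12,0,0,0],[1,-0.029,0,0.17,0,0,0],[1,-0.037,0,0.22,0,0,0],[1,-0.045,0,0.27,0,0,0],[1,-0.053,0,0.32,0,0,0],[1,-0.061,0,0.37,0,0,0],[1,-0.069,0,0.405,0,0,0],[1,-0.0713,0,0.4217,0,0,0]]]'
python3 -m pendant '[[[1,0,0,0,0,0,0],[1,0,0,0,0,0,0],[1,0,0,0,0,0,0]]]'
python3 - <<'E'
from h import *
goto([.5333,.2243,.1981],down(84))
f=grab_frame("wrist");cv2.imwrite("pics/w17.png",f["img"][:,:,::-1])
t=grab_frame("top");crop(t,225,180,385,340,4.5,"t17.png")
E
```

```text
t: 35.95
eef_pos: [0.5324, 0.2258, 0.2731]
tool_rot: [-0.706, 0.707, -0.038, 0.036]
force: [-0.1, -0.7, -6.1]
grip_width: 0.0091
t: 36.33
eef_pos: [0.5327, 0.2247, 0.273]
tool_rot: [-0.706, 0.707, -0.039, 0.037]
force: [-0.1, 0.3, -5.4]
grip_width: 0.0093
shift [ 0.0008  0.0749 -0.0002] turn [ 0.009 -0.011 -0.015] tcp [0.5327 0.2247 0.273 ] t 36.33
```

View pics/w17.png

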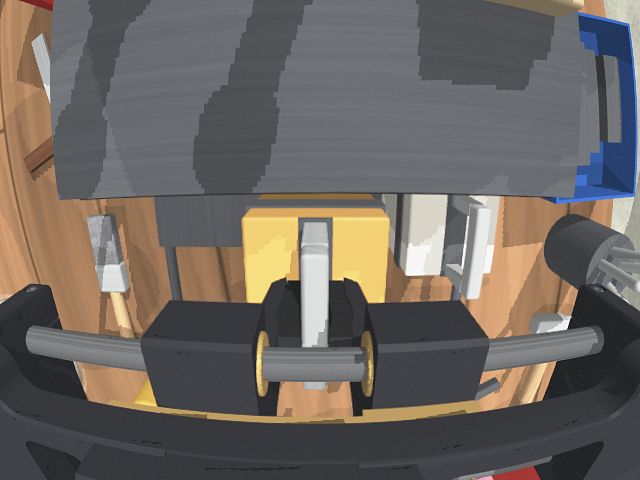

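View pics/t17.png

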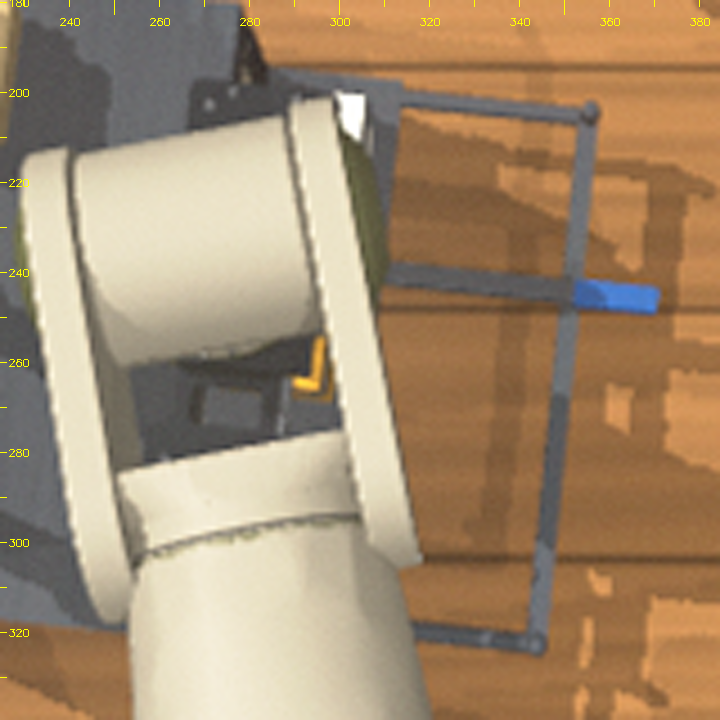

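```bash
python3 -m pendant '[[[1,0.0008,0.02,0,0,0,0],[1,0.0008,0.04,0,0,0,0],[1,0.0008,0.058,0,0,0,0],[1,0.0008,0.068,0,0,0,0],[1,0.0008,0.075,0,0,0,0],[1,0.0008,0.0785,0,0,0,0],[1,0.0008,0.0785,0,0,0,0]]]'
python3 -c "
from h import *
goto([.5333,.2243,.1931],down(84))"
```

```text
t: 37.3
eef_pos: [0.5334, 0.2249, 0.1948]
tool_rot: [-0.706, 0.706, -0.038, 0.037]
force: [0.8, -0.1, -4.3]
grip_width: 0.0097
shift [ 0.      0.0017 -0.0006] turn [ 0.006 -0.009 -0.012] tcp [0.5334 0.2249 0.1948] t 37.3
```

```bash
python3 -m pendant '[[[1,0,0.001,-0.0006,0,0,0],[1,0,0.0017,-0.0006,0,0,0],[1,0,0.002,-0.0006,0,0,0]]]'

```

```text
t: 37.67
eef_pos: [0.5336, 0.2242, 0.1934]
tool_rot: [-0.706, 0.706, -0.038, 0.037]
force: [0.7, -1.0, -1.5]
grip_width: 0.0093
```

```bash
python3 -m pendant '[[[0,0,0.0003,0,0,0,0],[0,0,0,0,0,0,0],[0,0,0,0,0,0,0],[0,0,0,0,0,0,0],[0,0,0,0,0,0,0],[0,0,0,0,0,0,0],[0,0,-0.03,0,0,0,0],[0,0,-0.06,0,0,0,0],[0,0,-0.078,0,0,0,0],[0,0,-0.078,0,0,0,0]]]'
python3 - <<'E'
from h import *
o=get_obs()
f=grab_frame("wrist");cv2.imwrite("pics/w18.png",f["img"][:,:,::-1])
goto([.4392,-.2022,.27],down(84))
E
```

```text
t: 38.92
eef_pos: [0.5341, 0.2244, 0.2724]
tool_rot: [-0.706, 0.706, -0.037, 0.038]
force: [-1.1, -0.3, -0.6]
grip_width: 0.0883
shift [-0.0487  0.0015 -0.4341] turn [ 0.005 -0.009 -0.003] tcp [0.5337 0.2243 0.2711] t 38.98
```

View pics/w18.png

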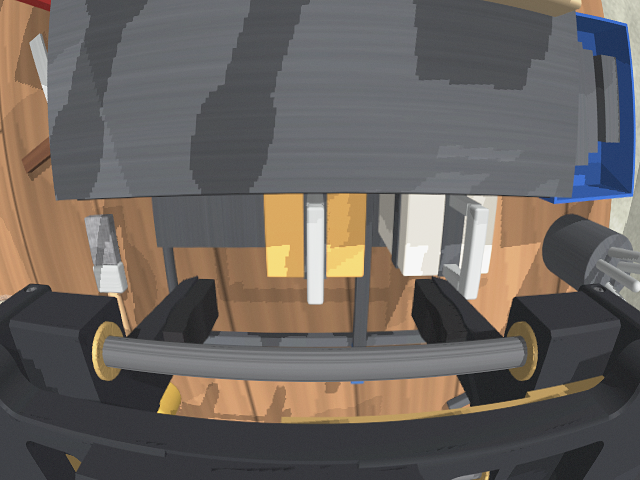

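Yellow stands back in its place. Now brown.

```bash
python3 -m pendant '[[[0,-0.003,0,-0.03,0,0,0],[0,-0.008,0,-0.07,0,0,0],[0,-0.014,0,-0.12,0,0,0],[0,-0.02,0,-0.17,0,0,0],[0,-0.026,0,-0.22,0,0,0],[0,-0.032,0,-0.27,0,0,0],[0,-0.037,0,-0.32,0,0,0],[0,-0.042,0,-0.37,0,0,0],[0,-0.047,0,-0.41,0,0,0],[0,-0.0487,0,-0.434,0,0,0]]]'
python3 -m pendant '[[[0,0,0,0,0,0,0],[0,0,0,0,0,0,0],[0,0,0,0,0,0,0]]]'
python3 - <<'E'
from h import *
goto([.4394,-.2023,.1492],down(84))
f=grab_frame("wrist");cv2.imwrite("pics/w19.png",f["img"][:,:,::-1])
E
```

```text
t: 40.22
eef_pos: [0.4383, -0.2036, 0.2703]
tool_rot: [0.706, -0.706, 0.039, -0.037]
force: [0.6, 0.5, -0.3]
grip_width: 0.088
t: 40.6
eef_pos: [0.4385, -0.2026, 0.2701]
tool_rot: [0.706, -0.706, 0.039, -0.037]
force: [0.0, 0.7, 0.2]
grip_width: 0.0881
shift [0.0012 0.1209 0.0004] turn [-0.002 -0.012 -0.014] tcp [ 0.4385 -0.2026  0.2701] t 40.6
```

View pics/w19.png

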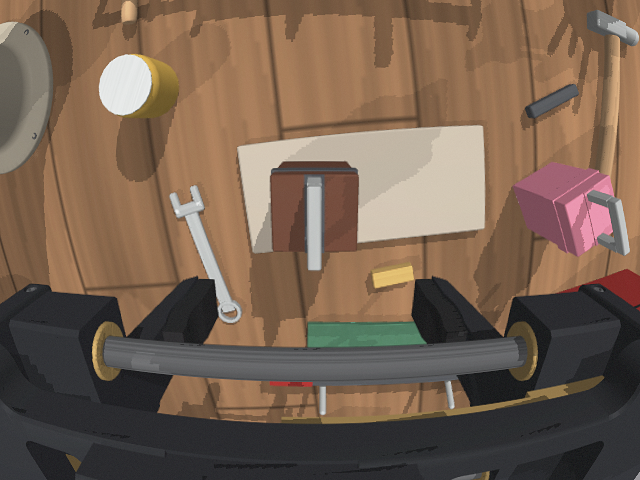

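```bash
python3 -m pendant '[[[0,0.001,0.03,0,0,0,0],[0,0.001,0.06,0,0,0,0],[0,0.001,0.09,0,0,0,0],[0,0.001,0.11,0,0,0,0],[0,0.001,0.1205,0,0,0,0],[0,0.001,0.1205,0,0,0,0]]]'
python3 -m pendant '[[[1,0,0,0,0,0,0],[1,0,0,0,0,0,0],[1,0,0,0,0,0,0],[1,0,0,0,0,0,0],[1,0,0,0,0,0,0],[1,0,0,0,0,0,0],[1,0,0,0,0,0,0],[1,0,0,0,0,0,0],[1,0,0,0,0,0,0],[1,0,0,0,0,0,0]]]' 40
python3 -m pendant '[[[1,0,0,0,0,0,0]]]'
python3 -m pendant '[[[1,0,-0.01,0,0,0,0],[1,0,-0.035,0,0,0,0],[1,0,-0.065,0,0,0,0],[1,0,-0.095,0,0,0,0],[1,0,-0.125,0,0,0,0],[1,0,-0.125,0,0,0,0]]]'
python3 - <<'E'
from h import *
goto([.4344,.2307,.272],down(84))
E
```

```text
t: 41.4
eef_pos: [0.4392, -0.2025, 0.1496]
tool_rot: [0.706, -0.706, 0.039, -0.037]
force: [0.3, -0.3, 0.2]
grip_width: 0.0882
t: 42.65
eef_pos: [0.4391, -0.2024, 0.1496]
tool_rot: [0.706, -0.706, 0.039, -0.037]
force: [-1.0, -0.7, 1.0]
grip_width: 0.0094
t: 42.78
eef_pos: [0.4391, -0.2024, 0.1496]
tool_rot: [0.706, -0.706, 0.039, -0.036]
force: [-1.5, 0.3, 0.4]
grip_width: 0.0095
t: 43.52
eef_pos: [0.44, -0.2029, 0.2762]
tool_rot: [-0.706, 0.707, -0.037, 0.038]
force: [0.4, -0.8, -4.6]
grip_width: 0.0096
shift [-0.0516  0.0036  0.4305] turn [ 0.008 -0.009  0.002] tcp [ 0.44   -0.2029  0.2762] t 43.52
```

```bash
python3 -m pendant '[[[1,-0.003,0,0.03,0,0,0],[1,-0.008,0,0.07,0,0,0],[1,-0.014,0,0.12,0,0,0],[1,-0.02,0,0.17,0,0,0],[1,-0.026,0,0.22,0,0,0],[1,-0.033,0,0.27,0,0,0],[1,-0.039,0,0.32,0,0,0],[1,-0.045,0,0.37,0,0,0],[1,-0.05,0,0.41,0,0,0],[1,-0.0516,0,0.4305,0,0,0]]]'
python3 -m pendant '[[[1,0,0,0,0,0,0],[1,0,0,0,0,0,0],[1,0,0,0,0,0,0]]]'
python3 - <<'E'
from h import *
goto([.4344,.2307,.1947],down(84))
E
```

```text
t: 44.78
eef_pos: [0.4334, 0.2324, 0.2738]
tool_rot: [-0.705, 0.707, -0.038, 0.036]
force: [0.4, -0.7, -4.0]
grip_width: 0.0091
t: 45.15
eef_pos: [0.4335, 0.2316, 0.2736]
tool_rot: [-0.705, 0.707, -0.038, 0.036]
force: [0.1, -0.3, -4.1]
grip_width: 0.0092
shift [ 0.0012  0.0789 -0.0006] turn [ 0.014 -0.004 -0.016] tcp [0.4335 0.2316 0.2736] t 45.15
```

```bash
python3 -m pendant '[[[1,0.001,0.02,0,0,0,0],[1,0.001,0.04,0,0,0,0],[1,0.001,0.058,0,0,0,0],[1,0.001,0.068,0,0,0,0],[1,0.001,0.074,0,0,0,0],[1,0.001,0.0775,0,0,0,0],[1,0.001,0.0775,0,0,0,0]]]'
python3 -c "
from h import *
goto([.4344,.2307,.1947],down(84))"
```

```text
t: 46.02
eef_pos: [0.4343, 0.2313, 0.1963]
tool_rot: [-0.705, 0.707, -0.038, 0.036]
force: [-0.0, 0.2, -4.0]
grip_width: 0.0095
shift [ 0.0001  0.0016 -0.0006] turn [ 0.013 -0.005 -0.014] tcp [0.4343 0.2313 0.1963] t 46.02
```

```bash
python3 -m pendant '[[[1,0,0.001,-0.0006,0,0,0],[1,0,0.0015,-0.0006,0,0,0],[1,0,0.002,-0.0006,0,0,0]]]'

```

```text
t: 46.4
eef_pos: [0.4344, 0.2307, 0.1946]
tool_rot: [-0.705, 0.707, -0.038, 0.037]
force: [-1.4, -1.1, 2.0]
grip_width: 0.0092
```

```bash
python3 -m pendant '[[[0,0,0,0,0,0,0],[0,0,0,0,0,0,0],[0,0,0,0,0,0,0],[0,0,0,0,0,0,0],[0,0,0,0,0,0,0],[0,0,0,0,0,0,0],[0,0,-0.03,0,0,0,0],[0,0,-0.06,0,0,0,0],[0,0,-0.09,0,0,0,0],[0,0,-0.09,0,0,0,0]]]'
python3 -m pendant '[[[0,0,-0.01,-0.05,0,0,0],[0,0,-0.01,-0.1,0,0,0],[0,0,-0.01,-0.15,0,0,0],[0,0,-0.01,-0.2,0,0,0],[0,0,-0.01,-0.25,0,0,0],[0,0,-0.01,-0.3,0,0,0],[0,0,-0.01,-0.32,0,0,0],[0,0,-0.01,-0.32,0,0,0]]]'
python3 - <<'E'
from h import *
t=grab_frame("top");s=grab_frame("scene")
crop(t,225,180,385,340,4.5,"t20.png")
cv2.imwrite("pics/s20.png",s["img"][:,:,::-1])
E
```

```text
t: 47.65
eef_pos: [0.4352, 0.2311, 0.2863]
tool_rot: [-0.706, 0.706, -0.037, 0.038]
force: [0.4, -0.1, -0.0]
grip_width: 0.0879
t: 48.65
eef_pos: [0.4011, -0.0879, 0.2955]
tool_rot: [-0.706, 0.706, -0.038, 0.038]
force: [0.0, 0.4, 0.3]
grip_width: 0.0883
```

View pics/t20.png

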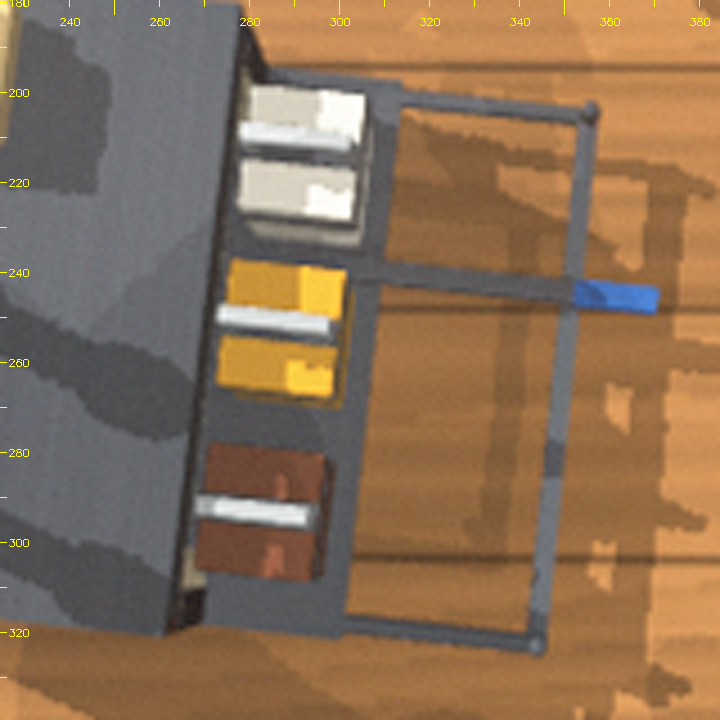

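View pics/s20.png

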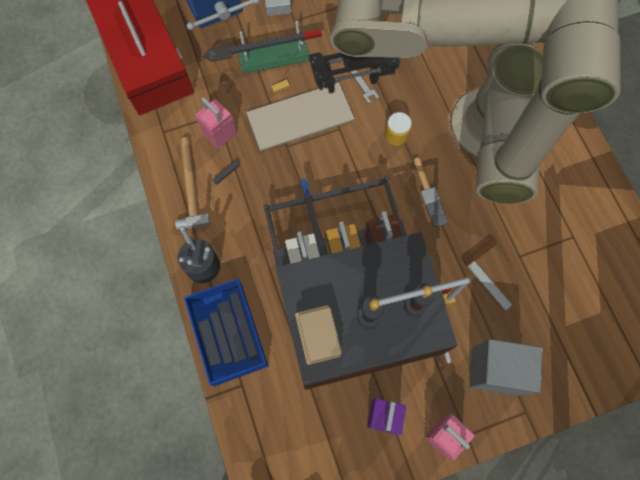

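All three bricks match the start picture to within a pixel (white at 290,215, yellow at 285,250, brown at 282,293). The blue bar has not moved, and the red bar lies in both forks with the gripper clear, so I'm handing in.

```bash
python3 - <<'E'
from rig import *
print(hand_in()); print(get_obs()["t"])
E
```

```text
the job is handed in; nothing more can be done
None
the job is handed in; nothing more can be done
```

The red-ended forging lies level in both forks of the cooling rest. The brown and yellow bricks, which stood on the kiln shelf meanwhile, are back where they stood. I handed in at about 49 s of the 128 s allowed; no verdict is reported.

**Last checks**
- **Forging:** camera points put it within about 3 mm of centre along the rest and about 2 mm across.
- **Bricks:** both moved bricks were released within 1 mm of the position where each was first gripped. In the top view all three bricks match the start picture to within about a pixel (roughly 2–3 mm).
- **Blue-ended bar and white brick:** in the top view neither has moved.
- **Gripper:** open and clear of everything.

**One disagreement:** a wrist-camera reading suggested the bar sagged about 4° in the grip, so I pitched the tool to level it. The fixed cameras, and the bar's width in the wrist view, then showed it was already parallel to the tool, so I took the pitch out before lowering. I did not trace the cause of that roughly 7 mm height offset in the wrist view.

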